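Clear the cellar counter after a cask job

TASK

Someone has left the tasting counter in a mess. Tip the saucepan out over the wooden tray so that all its bungs land in the tray, stand the empty pan upright on the middle of the round cork mat, put the bungs left loose on the counter into the tray too, and stand every fallen bottle upright on the floor of the bottle lane. Leave the standing bottles standing in the lane and the mug, bowl and wine bottle where they are.

Things in the scene. Friction and masses are not known exactly. Their poses are not given: they have to be found in the camera images.
- lane: dark wooden bottle lane fixed to the counter: a strip 110 mm wide and 700 mm long with its floor 6 mm above the counter, and along both long edges a low lip 10 mm wide whose top is 16 mm above the counter (90 mm clear between the lips). Origin at its middle at counter level; y runs along the lane, x across it, z up
- bottle_a: small green glass sample bottle, 160 mm tall: a straight body 50 mm in diameter for the lowest 98 mm, then a shoulder and a 24 mm neck with a cork; 0.2 kg. Origin on its axis at mid-length, 80 mm from the base; its z axis points from base to neck. It starts lying on its side along the lane; may be absent (then None)
- bottle_b: small green glass sample bottle, 160 mm tall: a straight body 50 mm in diameter for the lowest 98 mm, then a shoulder and a 24 mm neck with a cork; 0.2 kg. Origin on its axis at mid-length, 80 mm from the base; its z axis points from base to neck. It starts lying on its side along the lane; may be absent (then None)
- standing_a: small green glass sample bottle, 160 mm tall: a straight body 50 mm in diameter for the lowest 98 mm, then a shoulder and a 24 mm neck with a cork; 0.2 kg. Origin on its axis at mid-length, 80 mm from the base; its z axis points from base to neck. It already stands in the lane, about the middle, and is to stay standing
- standing_b: small green glass sample bottle, 160 mm tall: a straight body 50 mm in diameter for the lowest 98 mm, then a shoulder and a 24 mm neck with a cork; 0.2 kg. Origin on its axis at mid-length, 80 mm from the base; its z axis points from base to neck. It already stands in the lane, near one end, and is to stay standing
- tray: open pale wooden tray fixed to the counter, outside 150 mm along its x and 220 mm along its y, 50 mm high, walls and floor 6 mm thick. Origin at the centre of its underside, z up
- mat: round cork mat fixed to the counter, 140 mm in diameter, 8 mm thick. Origin at the centre of its underside, z up
- pan: steel saucepan, 85 mm deep, a little flared: 96 mm across the foot and 124 mm across the rim, wall and floor 4 mm thick, about 0.3 kg. A round straight stick handle 20 mm in diameter lies level along the pan's own +y at 68 mm above its underside, and ends 166 mm from the pan's axis. Origin at the centre of its underside; z is up through its mouth
- pan_mouth (a point): centre of the pan's mouth, in the plane of the rim
- pan_grip (a point): point on the handle's axis to grip, 112 mm from the pan's axis, 68 mm above its underside; axes are the pan's
- bung_0: tapered pale wooden cask bung, 50 mm long, 40 mm in diameter at the wide end and 31 mm at the narrow end, 30 g. Origin at the centre of its wide end, z runs along it to the narrow end. It starts standing in the pan; may be absent (then None)
- bung_0_mid (a point): middle of bung_0, on its axis
- bung_1: tapered pale wooden cask bung, 50 mm long, 40 mm in diameter at the wide end and 31 mm at the narrow end, 30 g. Origin at the centre of its wide end, z runs along it to the narrow end. It starts standing in the pan; may be absent (then None)
- bung_1_mid (a point): middle of bung_1, on its axis
- bung_2: tapered pale wooden cask bung, 50 mm long, 40 mm in diameter at the wide end and 31 mm at the narrow end, 30 g. Origin at the centre of its wide end, z runs along it to the narrow end. It starts standing in the pan; may be absent (then None)
- bung_2_mid (a point): middle of bung_2, on its axis
- bung_3: tapered pale wooden cask bung, 50 mm long, 40 mm in diameter at the wide end and 31 mm at the narrow end, 30 g. Origin at the centre of its wide end, z runs along it to the narrow end. It starts standing on the counter on its wide end, beside the pan; may be absent (then None)
- bung_3_mid (a point): middle of bung_3, on its axis
- bung_4: tapered pale wooden cask bung, 50 mm long, 40 mm in diameter at the wide end and 31 mm at the narrow end, 30 g. Origin at the centre of its wide end, z runs along it to the narrow end. It starts standing on the counter on its wide end, beside the pan; may be absent (then None)
- bung_4_mid (a point): middle of bung_4, on its axis
- mug: aluminium drinking mug, 84 mm across, 100 mm tall, a bystander to be left alone. Origin at the centre of its underside
- bowl: terracotta bowl, 150 mm across, 50 mm tall, a bystander to be left alone. Origin at the centre of its underside
- wine: full-size wine bottle, 74 mm across, 290 mm tall, a bystander to be left alone. Origin at the centre of its underside
Mind the look-alikes: they are no part of the job. Leave any blue or red look-alike of the bung_3 alone.

How it is judged:
By the outcome, as a careful person would: the job done as asked, in the order asked, and still so for the second after the job is handed in, with the robot touching nothing.
Of bottle_a, bottle_b only 1 to 2 are there at a start; the rules pass over those that are not, and their reading is None.
Of bung_0, bung_1, bung_2 only 2 to 3 are there at a start; the rules pass over those that are not, and their reading is None.
Of bung_3, bung_4 only 1 to 2 are there at a start; the rules pass over those that are not, and their reading is None.
At some moment in a run one of bung_3, bung_4, pan may be knocked a few centimetres aside while the robot is not near it.
It also fails if it takes over 210 s, if anything falls off the work surface, if the arm or the gripper's body presses on something with over 40 N, if the wrist force passes 120 N, or if a joint passes its speed limit or range.

ROBOT

A 6-joint arm with a two-finger parallel gripper is mounted at the origin on the work surface. World frame = base frame: x ahead of the robot, y to its left, z up, the work surface at z = 0. Lengths are in mm, angles in degrees, forces in N, time in s.
With the tool pointing down it reaches from about 325 to 775 mm from the base axis. Payload 5.5 kg.
Tool frame: the origin (TCP) lies between the finger pads; the fingertips stand 11 mm ahead of it and the grasp point (between the pads) lies 8 mm behind it; z points along the fingers, y is the direction in which the jaws open and shut (so a half turn about z gives the same grasp; the last joint's range is limited). The gripper opens to 85 mm and grips with 20 to 120 N. Pads are 22 mm wide; open, the fingers measure 114 mm over their backs; the gripper's body (76 mm by 85 mm) begins 54 mm behind the grasp point. The pads swing forward as they close: fully open they stand 13 mm farther back than shut.
Start: joints at [-72.175, 5.22, 70.514, -0, 104.267, -3.249], TCP at [215.739, -559.887, 242.275] pointing down, gripper open.
Joint ranges: [-164.24, 164.24], [-49.07, 125.15], [9.68, 141.18], [-86.29, 266.29], [3.28, 154.24], [-151.56, 151.56]. Speed limits (degrees/s): [147.25, 147.25, 172.46, 180, 180, 180].

INTERFACE

Orientations are given as a 3x3 rotation matrix whose columns are the frame's x, y, z axes.
In Python, from bench import r gives the robot as it stands. The module is installed in compiled form; this text tells all that it offers.
- The arm moves only by the tool step_arm, never from a script. Its argument "series" is a list of rows, each a list of 7 numbers: the shift along the tool's x, y, z in mm, then the turn, a rotation vector about the tool's x, y, z in degrees, then the finger opening in mm, from 0 to 85.4. A call has 1 to 12 rows; each row is the pose to reach, as a shift and turn from the pose commanded when the call began, along the tool's axes at that moment; what a row does not reach only later rows make up. A row lasts 1/10 s, in which the tool goes at most 50 mm and 8.59 degrees, less where a joint would pass 70% of its speed; a pose out of reach is approached as far as the arm can. A call with a gripper value outside its range is refused whole. The fingers move at their own pace and stop on an object; "newtons" is the grip in N (left out, the last holds). Time passes only in rows, so rows that repeat a pose let the fingers close. It gives the time, the measured TCP pose, the force and the opening at its end, in the units of the state.
- r.sense(): the state, without advancing time (a new reading comes with each control period).
- r.camera(name): name is "side" or "top" or "wrist"; returns a dict with "pixels" (420x560x3 uint8, red, green, blue), "fx", "fy", "cx", "cy" (pixels), "dist_coeffs" ([k1, k2, p1, p2, k3] as OpenCV has them; the pictures are not rectified), "rvec" (rotation vector, rad) and "tvec" (3), from world to camera coordinates, as OpenCV has them. Camera axes: x right, y down, z forward; pixel columns grow to the right and rows downward; lengths in mm; the calibration is good to about 2 mm. A picture is of the moment at which its call begins. There is no depth.
- r.hand_in(): hands the job in, once; it reports no verdict.
Trained networks look in a picture, given as the dict that the camera call returned (one of the last four; its "shot" number tells which), for a name from the list of things; names that differ only in an ending like _2 or _b are one class to them, and where a whole thing is asked for, a point or a joint stands for the part that bears it (a point fixed in the world has none). Each returns a list of dicts, best first, with "p" (0 to 1); they miss things now and then, are a little off and sometimes report something else, mostly with a low value. They report only what shows in the picture. A call takes as long as a camera call. They do not tell look-alikes from the thing itself.
- r.search_frame(picture, thing): "bbox" ([centre column, centre row, width, height] in pixels, round what is visible of it).
- r.outline_of(picture, thing): "mask" (420x560 bool, what is visible of it) and "bbox" ([centre column, centre row, width, height] in pixels, round what is visible of it).
The state is a dict: "t": time; "joints": joint angles; "qvel": joint speeds; "joint_efforts": joint torques, N m; "position": TCP position; "ee_rot": TCP orientation; "force": force on the tool from outside, world axes, zero at the start; "wrist_torque": the same for the moment, N m; "gripper_width": finger opening in mm.
Only numpy, scipy, OpenCV 4.12 (cv2) and the standard library are available. Lean on these libraries where they do the work, as an engineer would, in place of code of your own. Each camera call takes 0.05 s, during which the arm holds its last target.

## Working session

There is one attempt and no reset: what is moved stays moved. The work goes in short steps, Python scripts to look and compute and a tool call to move; the robot and the scene stay as the last step left them, time stands still between calls to the robot, and variables do not carry over. Pictures are saved under pics/ and viewed, and the job is handed in when it is done.

Besides the shell and the picture viewer there is one more tool, called by a JSON object that holds its "fn" and its "kwargs". step_arm: Moves the arm, as the interface text tells. Its arguments: {"type":"object","properties":{"series":{"type":"array"},"newtons":{"type":"number"}},"required":["series"]}

```bash
mkdir -p pics; cat > h.py <<'E'
import numpy as np, cv2
from bench import r
def save(c,name,box=None,scale=1):
    im=c["pixels"][:,:,::-1]
    if box: im=im[box[1]:box[3],box[0]:box[2]]
    if scale!=1: im=cv2.resize(im,None,fx=scale,fy=scale,interpolation=cv2.INTER_CUBIC)
    cv2.imwrite("pics/"+name+".png",np.ascontiguousarray(im))
def K(c): return np.array([[c["fx"],0,c["cx"]],[0,c["fy"],c["cy"]],[0,0,1.]]),np.array(c["dist_coeffs"],float)
def proj(c,P):
    k,d=K(c); return cv2.projectPoints(np.array(P,float).reshape(-1,1,3),np.array(c["rvec"],float),np.array(c["tvec"],float),k,d)[0].reshape(-1,2)
def ray(c,uv):
    k,d=K(c); n=cv2.undistortPoints(np.array(uv,float).reshape(-1,1,2),k,d).reshape(-1,2)
    R=cv2.Rodrigues(np.array(c["rvec"],float))[0]; o=-R.T@np.array(c["tvec"],float).ravel()
    return o,(np.c_[n,np.ones(len(n))]@R)
def atz(c,uv,z):
    o,d=ray(c,uv); s=(z-o[2])/d[:,2]; return o+s[:,None]*d
E
python3 - <<'E'
from h import *
s=r.sense()
for k in s: print(k,np.round(s[k],3).tolist())
for n in ["side","top","wrist"]:
    c=r.camera(n); save(c,n+"0"); 
    R=cv2.Rodrigues(np.array(c["rvec"],float))[0]; print(n,c["fx"],-R.T@np.array(c["tvec"],float).ravel(),R[2])
E
```

```text
t 0.0
joints [-72.176, 5.263, 70.583, 0.002, 104.266, -3.25]
qvel [-0.091, -0.058, -0.029, 0.083, 0.015, -0.059]
joint_efforts [-0.002, -45.874, -41.802, -0.0, 0.012, -0.0]
position [215.659, -559.622, 241.139]
ee_rot [[0.933, 0.36, -0.001], [0.36, -0.933, 0.002], [0.0, -0.002, -1.0]]
force [-0.429, 0.357, -1.127]
wrist_torque [0.038, -0.05, 0.001]
gripper_width 85.248
side 456.41604803665723 [  522.36130866 -1104.5576743   1305.362074  ] [ 0.00153874  0.65092991 -0.75913627]
top 475.495482587534 [ 404.63318514  -38.07866131 1950.23511429] [ 8.49263144e-02  6.68725037e-06 -9.96387235e-01]
wrist 322.3617930545676 [ 293.97374184 -528.9367611   373.15300993] [-0.30467706 -0.11550572 -0.945426  ]
```

View pics/side0.png

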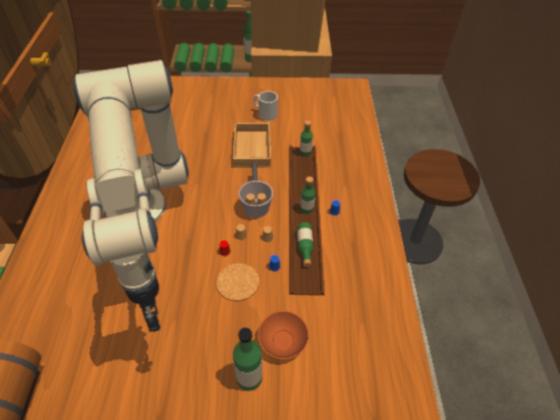

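View pics/top0.png

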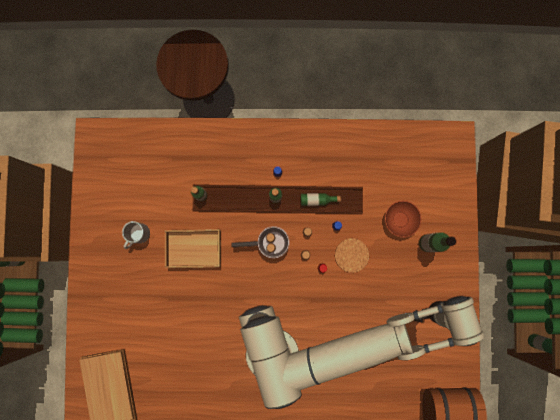

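View pics/wrist0.png

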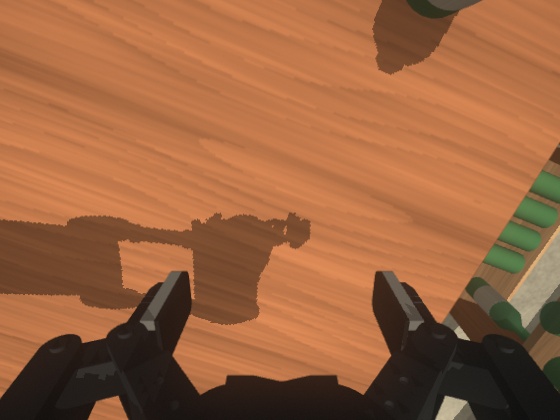

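The side view shows the pan at (256,197) with its handle toward the tray at (252,143). Pale bungs stand at (241,231) and (268,234). The look-alikes are red (224,247), blue (275,263) and blue (335,207). The fallen bottle is at (305,240), standing bottles at (309,197) and (306,142), and the mat at (238,281).

```bash
cat >> h.py <<'E'
def see(c,names,pmin=0.3):
    out={}
    for n in names:
        L=[o for o in r.outline_of(c,n) if o["p"]>pmin]
        out[n]=L
        for o in L: print(n,round(o["p"],2),np.round(o["bbox"],1).tolist(),int(o["mask"].sum()))
    return out
E
python3 - <<'E'
from h import *
for n in ["top","side"]:
    c=r.camera(n); print(n); save(c,n+"1",(220,90,380,300) if n=="side" else (160,150,400,290),3.3 if n=="top" else 2.8)
    # outlines need one of last four pictures
    see(c,["lane","bottle_a","tray","mat","pan","bung_0"])
print(r.sense()["t"])
E
```

```text
top
lane 0.68 [278.3, 198.7, 173.6, 30.3] 3756
bottle_a 0.84 [319.8, 200.2, 42.5, 8.7] 423
tray 0.81 [193.6, 248.8, 56.9, 39.4] 2050
mat 0.86 [350.6, 253.5, 37.9, 36.0] 961
mat 0.58 [136.5, 236.9, 25.4, 26.8] 502
pan 0.81 [260.6, 244.9, 57.2, 30.9] 837
bung_0 0.63 [268.8, 237.9, 8.5, 7.7] 65
bung_0 0.6 [305.1, 257.1, 7.9, 10.5] 75
bung_0 0.53 [336.8, 227.2, 9.2, 8.1] 62
bung_0 0.53 [321.9, 266.8, 8.4, 6.0] 42
bung_0 0.43 [310.4, 232.8, 4.1, 12.8] 66
side
lane 0.91 [307.6, 221.7, 37.8, 152.0] 3529
bottle_a 0.76 [306.2, 243.6, 12.8, 46.8] 507
tray 0.67 [252.8, 145.7, 38.1, 44.6] 1595
mat 0.6 [266.2, 234.2, 9.7, 15.4] 141
mat 0.58 [238.6, 281.8, 45.9, 40.7] 1218
pan 0.91 [256.9, 190.9, 30.5, 58.1] 997
pan 0.46 [308.4, 195.1, 17.4, 35.7] 395
bung_0 0.7 [226.1, 247.7, 11.0, 16.9] 140
bung_0 0.67 [335.5, 208.4, 10.3, 18.1] 132
bung_0 0.65 [252.8, 196.7, 8.1, 11.2] 99
bung_0 0.62 [260.9, 197.8, 13.4, 6.8] 120
bung_0 0.61 [276.1, 265.1, 5.6, 16.9] 137
bung_0 0.56 [240.2, 231.6, 14.8, 13.1] 142
bung_0 0.44 [265.0, 234.6, 9.3, 17.3] 128
0.85
```

View pics/side1.png

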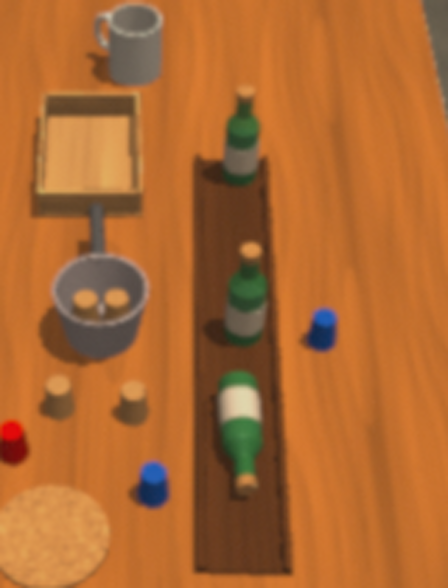

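View pics/top1.png

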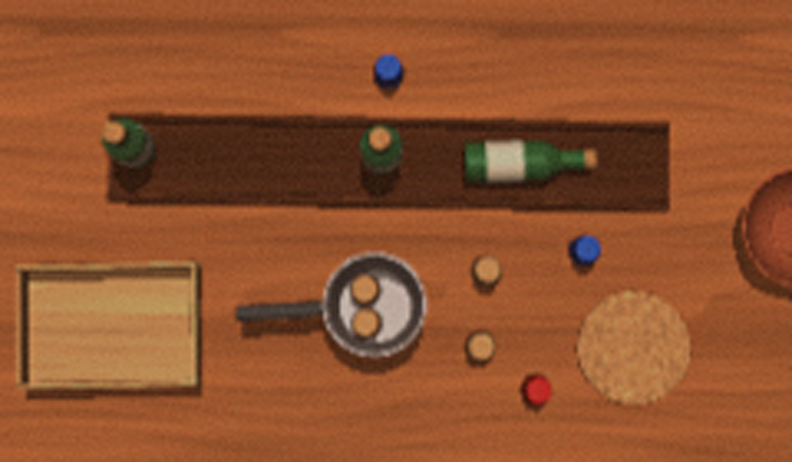

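Crop check: two bungs in the pan, two pale loose bungs (side 241,231 and 268,234), one fallen bottle with its neck toward −y. The blue and red ones are decoys.

```bash
python3 - <<'E'
from h import *
c=r.camera("top")
f=lambda x,y:(160+x/3.3,150+y/3.3)
P={"pan rim":((373,305),85),"handle end":((238,314),68),"bungA(out)":((487,269),50),"bungB":((481,347),50),"mat":((634,347),8),"tray tl":((18,265),50),"tray tr":((198,262),50),"tray br":((199,386),50),"tray bl":((21,386),50),
"bottle base":((465,161),31),"bottle cork":((597,158),31),"standmid":((379,138),160),"standend":((114,132),160),"lane tl":((110,115),16),"lane tr":((668,124),16),"lane br":((668,211),16),"lane bl":((108,202),16),"blue1":((586,250),50),"red":((538,389),50)}
for k,(p,z) in P.items(): print(k,np.round(atz(c,[f(*p)],z)[0],1))
c=r.camera("side")
g=lambda x,y:(220+x/2.8,90+y/2.8)
P={"pan rim":((100,288),85),"handle end":((96,207),68),"bungA(out)":((134,388),50),"bungB":((59,382),50),"mat":((50,535),8),
"bottle base":((239,372),31),"bottle cork":((246,487),31),"standmid":((250,250),160),"standend":((245,92),160)}
for k,(p,z) in P.items(): print(k,np.round(atz(c,[g(*p)],z)[0],1))
E
```

```text
pan rim [447.9  -1.1  85. ]
handle end [436.  160.9  68. ]
bungA(out) [ 493.5 -138.1   50. ]
bungB [ 399.2 -131.3   50. ]
mat [ 400.5 -322.6    8. ]
tray tl [493.  432.2  50. ]
tray tr [498.8 212.5  50. ]
tray br [349.1 208.5  50. ]
tray bl [346.5 424.5  50. ]
bottle base [ 627.1 -111.4   31. ]
bottle cork [ 632.4 -274.2   31. ]
standmid [637.9  -7.5 160. ]
standend [642.3 298.1 160. ]
lane tl [682.8 330.7  16. ]
lane tr [ 677.6 -364.8   16. ]
lane br [ 568.9 -364.1   16. ]
lane bl [573.9 330.4  16. ]
blue1 [ 517.6 -258.3   50. ]
red [ 349.3 -200.4   50. ]
pan rim [450.8  -4.8  85. ]
handle end [438.9 160.8  68. ]
bungA(out) [ 496.8 -139.2   50. ]
bungB [ 403.6 -131.    50. ]
mat [ 402.  -324.3    8. ]
bottle base [629.3 -97.2  31. ]
bottle cork [ 631.5 -270.2   31. ]
standmid [638.8  -6.4 160. ]
standend [644.  298.2 160. ]
```

```bash
cat >> h.py <<'E'
import json,sys
from scipy.spatial.transform import Rotation as Ro
def log():
    s=r.sense(); open("log.jsonl","a").write(json.dumps({k:np.array(s[k]).tolist() for k in("t","joints","position","ee_rot")})+"\n"); return s
def Rdown(yaw): # tool z down, tool x at yaw deg in world
    a=np.radians(yaw); x=np.array([np.cos(a),np.sin(a),0]); z=np.array([0,0,-1.]); return np.c_[x,np.cross(z,x),z]
def go(pos,R=None,s=None):
    s=s or log(); R0=np.array(s["ee_rot"]); p0=np.array(s["position"])
    R=R0 if R is None else R
    print("shift",np.round(R0.T@(np.array(pos)-p0),1).tolist(),"rot",np.round(Ro.from_matrix(R0.T@R).as_rotvec(degrees=True),1).tolist())
E
python3 - <<'E'
from h import *
go([430,80,230],Rdown(94))
E
```

```text
shift [430.0, -520.0, 12.3] rot [-0.0, -0.0, -72.9]
```

{"fn": "step_arm", "kwargs": {"series": [[150, -181, 4, 0, 0, -25, 85], [150, -181, 4, 0, 0, -25, 85], [150, -181, 4, 0, 0, -25, 85], [150, -181, 4, 0, 0, -25, 85], [150, -181, 4, 0, 0, -25, 85], [150, -181, 4, 0, 0, -25, 85], [150, -181, 4, 0, 0, -25, 85]]}}

```text
t: 1.65
position: [290.9, -336.7, 238.8]
ee_rot: [[0.693, 0.721, 0.001], [0.721, -0.693, -0.001], [-0.001, 0.001, -1.0]]
force: [0.0, 0.5, -0.2]
gripper_width: 84.8
```

```bash
python3 - <<'E'
from h import *
print(np.round(r.sense()["joints"],1))
go([430,80,230],Rdown(94))
E
```

```text
[-53.5 -18.9  93.1  -0.  105.7  -9.7]
shift [396.9, -188.2, 8.3] rot [0.1, 0.1, -47.8]
```

{"fn": "step_arm", "kwargs": {"series": [[397, -188, 8, 0, 0, -48, 60], [397, -188, 8, 0, 0, -48, 60], [397, -188, 8, 0, 0, -48, 60], [397, -188, 8, 0, 0, -48, 60], [397, -188, 8, 0, 0, -48, 60], [397, -188, 8, 0, 0, -48, 60], [397, -188, 8, 0, 0, -48, 60], [397, -188, 8, 0, 0, -48, 60], [397, -188, 8, 0, 0, -48, 60], [397, -188, 8, 0, 0, -48, 60], [397, -188, 8, 0, 0, -48, 60]]}}

```text
t: 2.75
position: [431.1, 79.1, 229.7]
ee_rot: [[-0.072, 0.997, -0.001], [0.997, 0.072, -0.001], [-0.001, -0.001, -1.0]]
force: [0.1, -1.0, -0.4]
gripper_width: 60.1
```

```bash
python3 - <<'E'
from h import *
print(np.round(log()["joints"],1))
c=r.camera("wrist"); save(c,"w2")
see(c,["pan","bung_0","pan_grip"])
R=cv2.Rodrigues(np.array(c["rvec"],float))[0]; print(-R.T@np.array(c["tvec"],float).ravel(),R[2])
E
```

```text
[  6.  -19.9  94.8  -0.  105.2   1.8]
pan 0.6 [299.4, 210.9, 126.2, 227.9] 11332
bung_0 0.95 [321.3, 348.4, 33.4, 47.1] 1127
bung_0 0.89 [275.5, 239.9, 35.3, 40.7] 1081
bung_0 0.83 [248.6, 337.2, 26.1, 46.7] 1127
bung_0 0.82 [310.9, 239.7, 33.4, 41.2] 1138
bung_0 0.75 [533.3, 270.3, 50.9, 44.6] 1533
bung_0 0.65 [214.3, 366.1, 18.8, 30.5] 300
pan_grip 0.75 [298.1, 209.8, 123.8, 230.9] 11093
[424.80265052 163.91583587 361.57657525] [ 0.02279999 -0.32650214 -0.94492143]
```

View pics/w2.png

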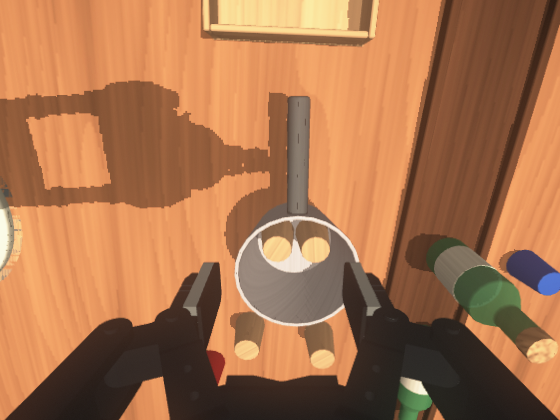

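The wrist view shows the handle from (300,97) to (298,213), the rim centred near (297,270), and two bung tops at (276,249) and (315,249).

```bash
python3 - <<'E'
from h import *
c=r.camera("wrist")
print("handle",np.round(atz(c,[(300,97),(298.5,150),(297.5,205)],68),1).tolist())
# rim: fit circle of points at z=85
rim=[(297,217),(236,270),(359,270),(250,304),(345,304),(297,325)]
P=atz(c,rim,85); A=np.c_[2*P[:,:2],np.ones(6)]; s=np.linalg.lstsq(A,(P[:,:2]**2).sum(1),rcond=None)[0]; print("rim",s[:2],np.sqrt(s[2]+s[:2]@s[:2]))
print("bungs",np.round(atz(c,[(276,249),(315,249)],54),1).tolist(), "loose",np.round(atz(c,[(247,350),(321,359)],50),1).tolist())
L=[json.loads(l) for l in open("log.jsonl")]
for l in L: print(l["joints"],l["position"])
E
```

```text
handle [[441.0, 162.8, 68.0], [443.6, 117.0, 68.0], [447.2, 64.2, 68.0]]
rim [452.17147589  -1.62306513] 60.119759135433206
bungs [[429.7, 8.9, 54.0], [470.9, 11.6, 54.0]] loose [[403.0, -131.7, 50.0], [494.5, -139.6, 50.0]]
[-72.1736101217262, 5.219065499611209, 70.51476982069101, -0.0002312445497454591, 104.26968706617596, -3.2493110078762593] [215.74920189638942, -559.8599010924506, 242.27285622232557]
[-53.539579040413976, -18.889333693432658, 93.09809709780073, -0.018427748509305716, 105.70360617056944, -9.71421886765696] [290.92155967150353, -336.68491907012384, 238.77763121733335]
[5.975015444811763, -19.91916601105251, 94.81912648472057, -0.039931728800756634, 105.18674388162705, 1.842300196412017] [431.12746942565485, 79.08600636857315, 229.74722381221002]
```

```bash
python3 - <<'E'
from h import *
go([444,106,60],Rdown(93.9))
E
```

```text
shift [27.1, 15.1, 170.5] rot [0.0, 0.0, 0.0]
```

{"fn": "step_arm", "kwargs": {"series": [[27, 15, 0, 0, 0, 0, 55], [27, 15, 40, 0, 0, 0, 55], [27, 15, 80, 0, 0, 0, 55], [27, 15, 120, 0, 0, 0, 55], [27, 15, 150, 0, 0, 0, 55], [27, 15, 165, 0, 0, 0, 55], [27, 15, 170, 0, 0, 0, 55], [27, 15, 170, 0, 0, 0, 55]]}}

```text
t: 3.8
position: [444.1, 107.0, 61.0]
ee_rot: [[-0.07, 0.998, 0.001], [0.998, 0.07, 0.0], [0.0, 0.001, -1.0]]
force: [-0.6, 0.1, -0.5]
gripper_width: 55.2
```

```bash
python3 - <<'E'
from h import *
log()
c=r.camera("wrist"); save(c,"w3")
c=r.camera("side"); save(c,"s3",(200,110,360,230),4)
E
```

```text
(no output)
```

View pics/w3.png

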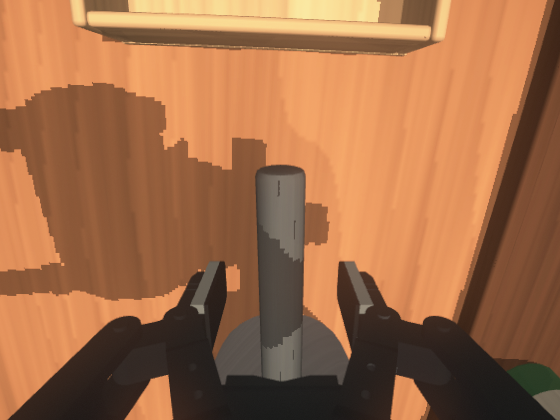

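View pics/s3.png

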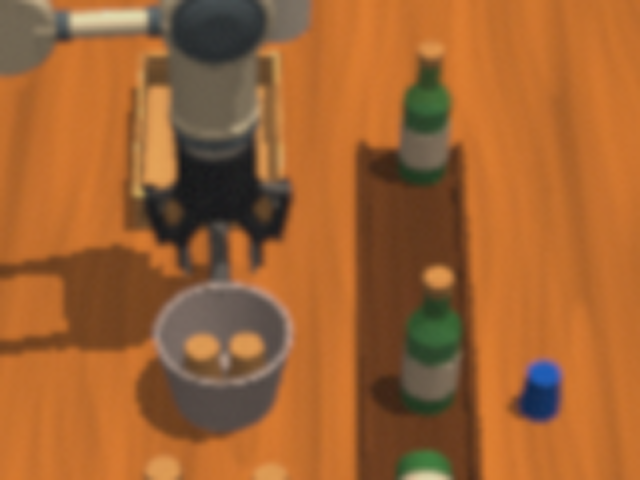

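The handle (column 281) sits centred between the pads (215 and 347). Closing.

{"fn": "step_arm", "kwargs": {"series": [[0, 0, 0, 0, 0, 0, 10], [0, 0, 0, 0, 0, 0, 10], [0, 0, 0, 0, 0, 0, 10], [0, 0, 0, 0, 0, 0, 10], [0, 0, 0, 0, 0, 0, 10], [0, 0, 0, 0, 0, 0, 10]], "newtons": 115}}

```text
t: 4.5
position: [444.2, 107.8, 61.3]
ee_rot: [[-0.071, 0.997, 0.002], [0.997, 0.071, 0.001], [0.001, 0.002, -1.0]]
force: [-1.4, 2.2, 6.2]
gripper_width: 16.6
```

{"fn": "step_arm", "kwargs": {"series": [[0, 0, -10, 0, 0, 0, 10], [0, 0, -25, 0, 0, 0, 10], [0, 0, -40, 0, 0, 0, 10], [0, 0, -70, 0, 0, 0, 10], [0, 0, -100, 0, 0, 0, 10], [0, 0, -130, 0, 0, 0, 10], [0, 0, -160, 0, 0, 0, 10], [0, 0, -180, 0, 0, 0, 10], [0, 0, -180, 0, 0, 0, 10]]}}

```text
t: 5.4
position: [444.8, 107.4, 245.0]
ee_rot: [[-0.071, 0.997, 0.007], [0.997, 0.071, 0.001], [0.001, 0.007, -1.0]]
force: [-0.4, 0.0, -2.4]
gripper_width: 16.7
```

```bash
python3 - <<'E'
from h import *
print(np.round(log()["joints"],1))
c=r.camera("wrist"); save(c,"w4")
c=r.camera("side"); save(c,"s4",(180,70,380,220),4)
E
```

```text
[  9.3 -17.1  91.1  -0.  105.6   5.2]
```

View pics/w4.png

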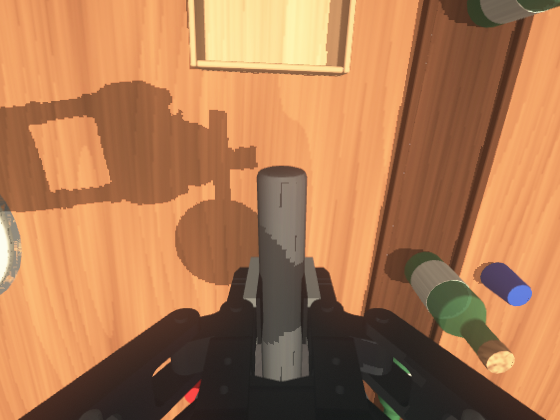

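View pics/s4.png

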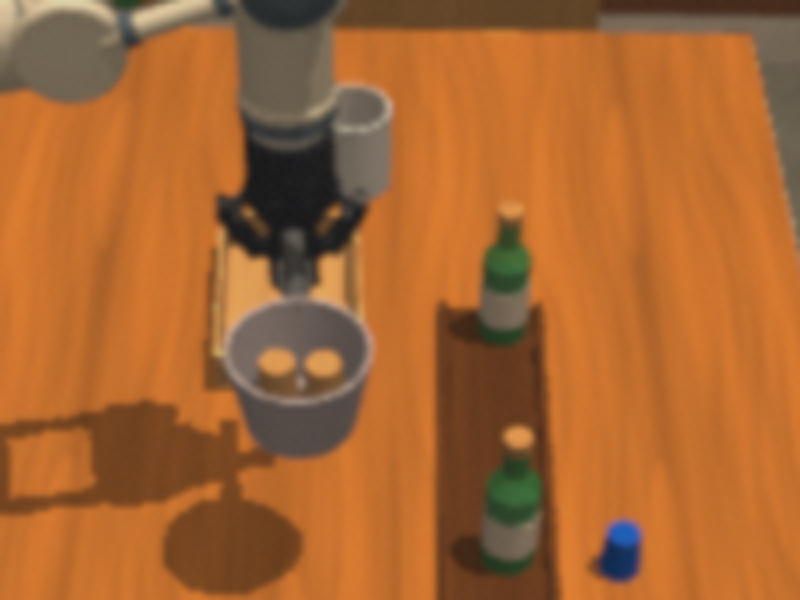

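```bash
python3 - <<'E'
from h import *
L=[json.loads(l) for l in open("log.jsonl")]
q=np.radians([l["joints"] for l in L]); p=np.array([l["position"] for l in L])
rr=np.hypot(p[:,0],p[:,1]); z=p[:,2]; a=q[:,1]; b=a+q[:,2]; o=np.ones_like(a); O=0*o
print(np.degrees(q[:,0])-np.degrees(np.arctan2(p[:,1],p[:,0])))
# params a1,z1',L2,L3,e(perp)
for cols in (4,5):
    A=np.r_[np.c_[o,O,np.sin(a),np.sin(b),np.cos(b)][:,:cols],np.c_[O,o,np.cos(a),np.cos(b),-np.sin(b)][:,:cols]]
    s,res,rk,sv=np.linalg.lstsq(A,np.r_[rr,z],rcond=None); print(s,res,sv, np.round(A@s-np.r_[rr,z],1))
E
```

```text
[-3.24841906 -4.36910737 -4.41975294 -4.44456832 -4.26885399 -4.2565498 ]
[  21.623249   -263.45719164  369.46603094  558.22284245] [820.36204521] [3.48756262 3.42379788 0.26815596 0.20641568] [-3.8 -5.8 -3.6 -4.4 25.8 -8.1 -0.2 -0.8 -0.4 -0.5  2.8 -0.9]
[   1.27159475 -169.74109196  370.9144607   558.25805009   98.02669127] [4.67796923] [4.22482633 3.45794598 0.33993682 0.20642099 0.18784419] [ 0.2  0.1  1.1  0.5 -0.1 -1.8 -0.1  0.   0.   0.   0.  -0. ]
```

```bash
python3 - <<'E'
from h import *
s=log()
go([530,340,270],Rdown(0),s); go([490,230,260],Rdown(45),s)
E
```

```text
shift [226.0, 102.6, -29.5] rot [0.0, -0.0, 94.1]
shift [119.1, 54.9, -19.5] rot [0.0, -0.0, 49.1]
```

{"fn": "step_arm", "kwargs": {"series": [[15, 7, -5, 0, 0, 6, 10], [35, 15, -8, 0, 0, 13, 10], [55, 25, -12, 0, 0, 21, 10], [75, 34, -15, 0, 0, 29, 10], [95, 44, -18, 0, 0, 37, 10], [113, 52, -20, 0, 0, 45, 10], [131, 60, -22, 0, 0, 53, 10], [150, 68, -24, 0, 0, 61, 10], [170, 77, -26, 0, 0, 69, 10], [190, 86, -28, 0, 0, 77, 10], [210, 95, -29, 0, 0, 85, 10], [226, 103, -30, 0, 0, 93, 10]]}}

```text
t: 6.7
position: [530.3, 340.8, 267.6]
ee_rot: [[1.0, 0.013, -0.003], [0.013, -1.0, -0.002], [-0.003, 0.002, -1.0]]
force: [0.5, 0.4, 0.1]
gripper_width: 16.6
```

```bash
python3 - <<'E'
from h import *
s=log();print(np.round(s["joints"],1))
c=r.camera("top"); save(c,"t5",(120,120,400,330),2.8)
c=r.camera("side"); save(c,"s5",(180,40,380,220),4)
E
```

```text
[ 29.6  10.6  62.1  -0.  107.5 118.9]
```

View pics/t5.png

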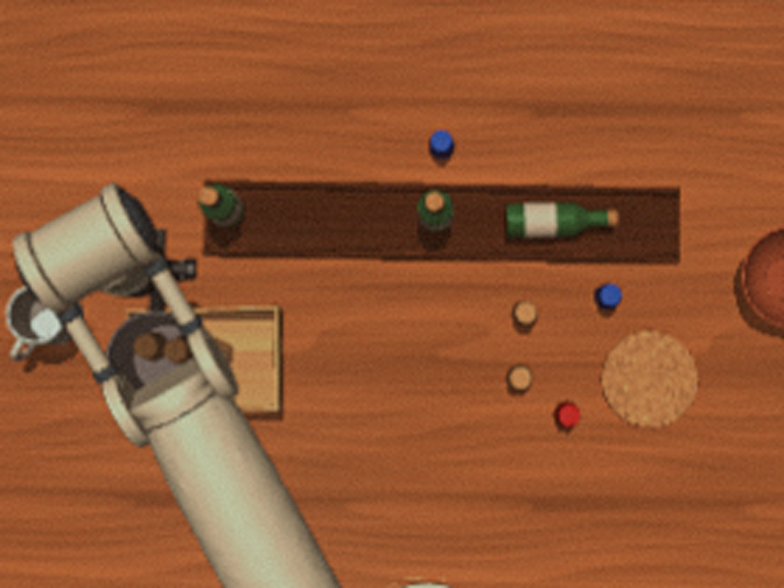

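View pics/s5.png

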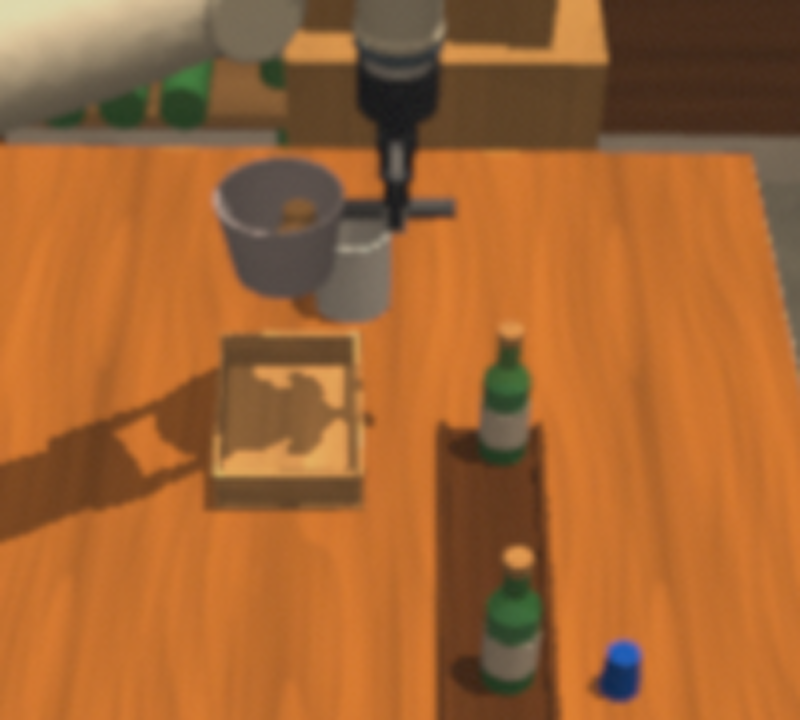

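{"fn": "step_arm", "kwargs": {"series": [[0, 0, 0, 5, 0, 0, 10], [0, 0, 0, 12, 0, 0, 10], [0, 0, 0, 19, 0, 0, 10], [0, 0, 0, 25, 0, 0, 10]]}}

```text
t: 7.2
position: [530.1, 338.9, 269.0]
ee_rot: [[1.0, 0.018, -0.008], [0.02, -0.905, 0.425], [0.0, -0.425, -0.905]]
force: [0.1, 1.3, -6.0]
gripper_width: 16.9
```

```bash
python3 - <<'E'
from h import *
s=log();print(np.round(s["joints"],1))
E
```

```text
[ 17.    0.3  76.   24.3  95.7 110.1]
```

{"fn": "step_arm", "kwargs": {"series": [[0, 0, 0, 7, 0, 0, 10], [0, 0, 0, 14, 0, 0, 10], [0, 0, 0, 21, 0, 0, 10], [0, 0, 0, 28, 0, 0, 10], [0, 0, 0, 35, 0, 0, 10], [0, 0, 0, 42, 0, 0, 10]]}}

```text
t: 7.8
position: [530.1, 338.7, 268.7]
ee_rot: [[1.0, 0.009, -0.015], [0.018, -0.388, 0.921], [0.002, -0.921, -0.389]]
force: [-0.2, -0.7, -2.4]
gripper_width: 16.4
```

```bash
python3 - <<'E'
from h import *
s=log();print(np.round(s["joints"],1))
c=r.camera("side"); save(c,"s6",(180,40,380,220),4)
E
```

```text
[ 0.1 -2.4 96.1 67.1 89.4 86.2]
```

View pics/s6.png

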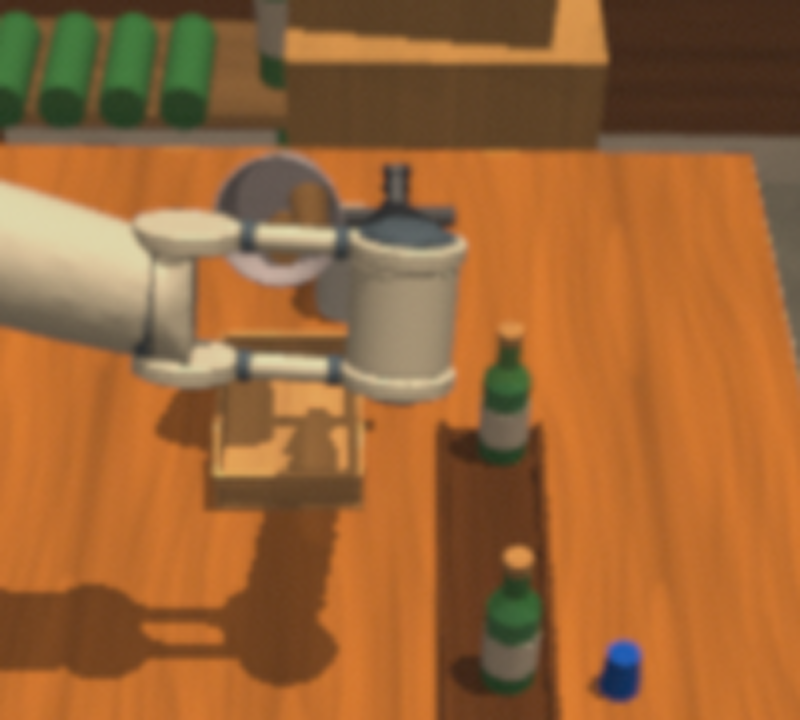

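{"fn": "step_arm", "kwargs": {"series": [[0, 12, 5, 0, 0, 0, 10], [0, 24, 10, 0, 0, 0, 10], [0, 37, 16, 6, 0, 0, 10], [0, 37, 16, 13, 0, 0, 10], [0, 37, 16, 20, 0, 0, 10], [0, 37, 16, 26, 0, 0, 10], [0, 37, 16, 32, 0, 0, 10], [0, 37, 16, 38, 0, 0, 10], [0, 37, 16, 44, 0, 0, 10], [0, 37, 16, 50, 0, 0, 10]]}}

```text
t: 8.85
position: [530.2, 341.3, 229.8]
ee_rot: [[1.0, -0.007, -0.019], [0.02, 0.455, 0.89], [0.002, -0.89, 0.455]]
force: [1.1, -0.8, -3.9]
gripper_width: 16.8
```

```bash
python3 - <<'E'
from h import *
s=log();print(np.round(s["joints"],1))
c=r.camera("side"); save(c,"s7",(180,40,380,220),4)
c=r.camera("top"); save(c,"t7",(120,120,400,330),2.8)
E
```

```text
[  1.5  24.3 103.2 112.2 105.9  55.4]
```

View pics/s7.png

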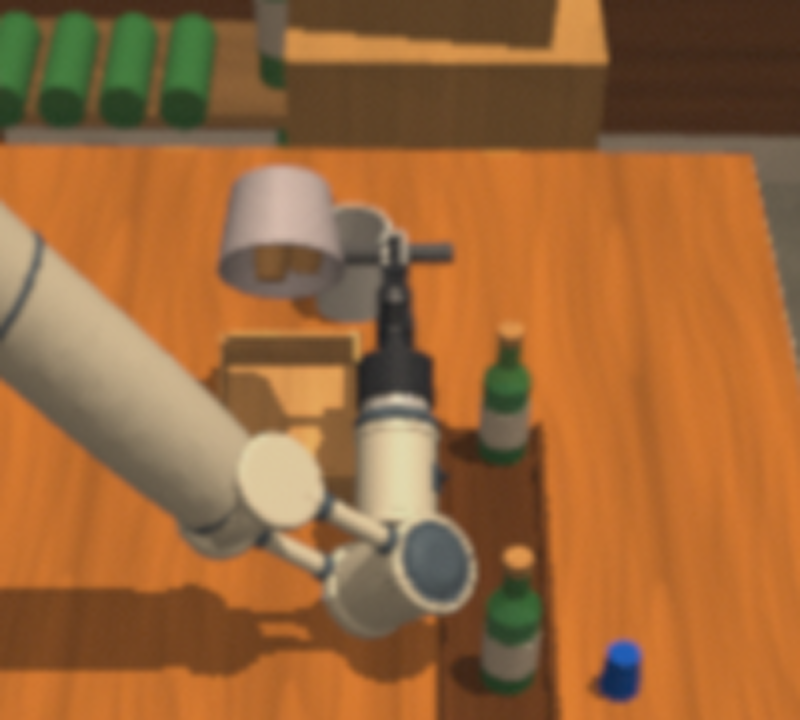

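View pics/t7.png

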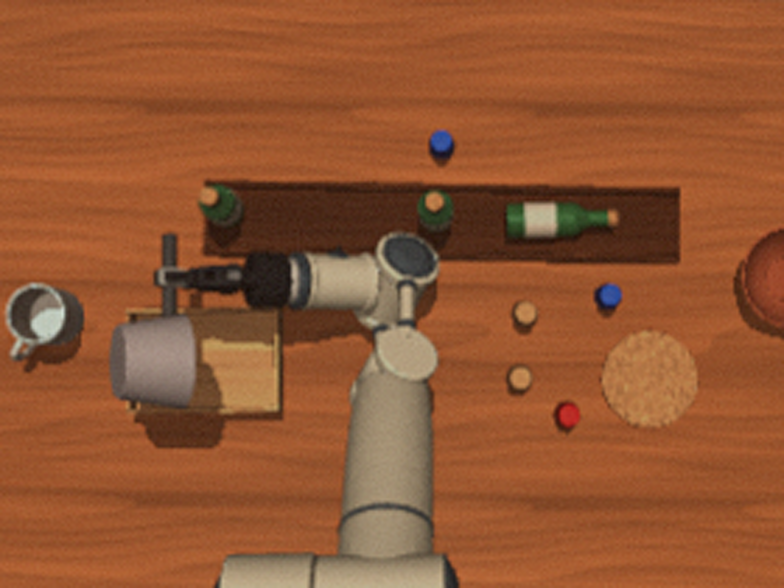

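{"fn": "step_arm", "kwargs": {"series": [[0, 0, 0, 0, 0, 0, 10], [0, 0, 0, 0, 0, 0, 10], [0, 0, 0, 0, 0, 0, 10], [0, 0, 0, 0, 0, 0, 10]]}}

```text
t: 9.35
position: [530.5, 340.1, 231.4]
ee_rot: [[1.0, -0.006, -0.018], [0.018, 0.453, 0.891], [0.003, -0.891, 0.453]]
force: [0.2, -0.5, -2.5]
gripper_width: 16.9
```

```bash
python3 - <<'E'
from h import *
c=r.camera("side"); save(c,"s8",(180,40,380,220),4)
see(c,["bung_0"])
E
```

```text
bung_0 0.57 [225.9, 247.7, 10.1, 15.2] 149
bung_0 0.56 [240.6, 231.6, 11.7, 14.0] 115
bung_0 0.51 [260.0, 146.9, 10.3, 11.9] 92
bung_0 0.51 [267.1, 233.4, 15.3, 16.5] 153
bung_0 0.5 [335.8, 209.1, 11.7, 19.9] 137
bung_0 0.38 [250.3, 144.4, 17.6, 7.0] 84
```

View pics/s8.png

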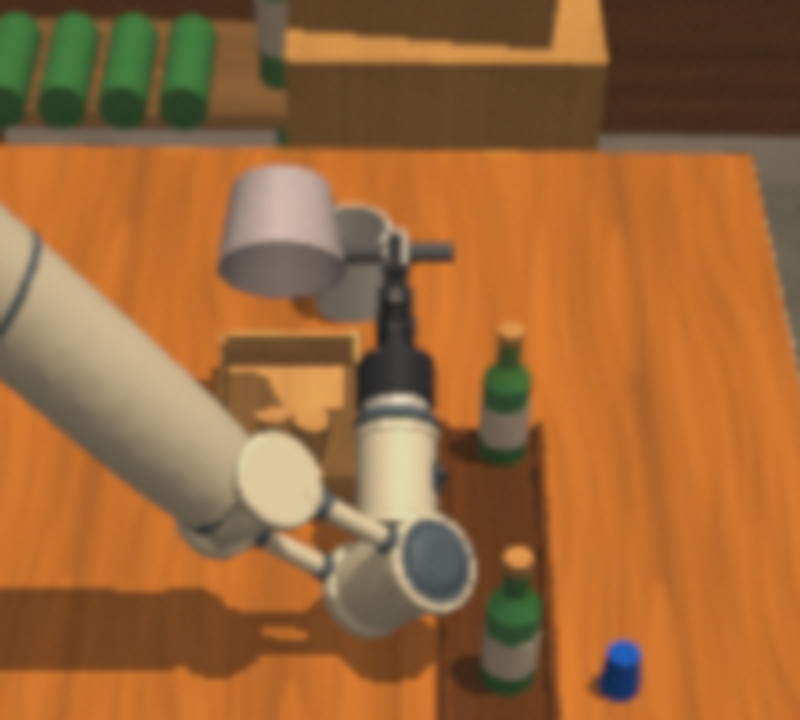

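Pan is empty; both bungs lie in the tray (crop 268,412 and 315,415). Tilting back.

{"fn": "step_arm", "kwargs": {"series": [[0, -10, 5, 0, 0, 0, 10], [0, -25, 13, -6, 0, 0, 10], [0, -40, 20, -13, 0, 0, 10], [0, -53, 27, -20, 0, 0, 10], [0, -53, 27, -28, 0, 0, 10], [0, -53, 27, -36, 0, 0, 10], [0, -53, 27, -44, 0, 0, 10], [0, -53, 27, -52, 0, 0, 10], [0, -53, 27, -60, 0, 0, 10], [0, -53, 27, -68, 0, 0, 10], [0, -53, 27, -76, 0, 0, 10], [0, -53, 27, -84, 0, 0, 10]]}}

```text
t: 10.65
position: [530.2, 339.6, 291.7]
ee_rot: [[1.0, 0.015, -0.007], [0.016, -0.841, 0.541], [0.003, -0.541, -0.841]]
force: [-0.3, 1.1, -2.3]
gripper_width: 16.9
```

```bash
python3 - <<'E'
from h import *
s=log();print(np.round(s["joints"],1))
go([530,338,270],Rdown(0))
E
```

```text
[ 13.3  -1.6  77.8  32.   94.9 107.7]
shift [-0.3, 13.1, 17.4] rot [-32.7, 0.1, 1.0]
```

{"fn": "step_arm", "kwargs": {"series": [[0, 3, 4, -8, 0, 0, 10], [0, 6, 8, -16, 0, 0, 10], [0, 10, 12, -24, 0, 0, 10], [0, 13, 17, -33, 0, 1, 10], [0, 13, 17, -33, 0, 1, 10], [0, 13, 17, -33, 0, 1, 10]]}}

```text
t: 11.25
position: [529.8, 339.9, 267.8]
ee_rot: [[1.0, 0.004, -0.006], [0.004, -1.0, 0.002], [-0.006, -0.002, -1.0]]
force: [0.2, 0.5, -2.1]
gripper_width: 16.6
```

```bash
python3 - <<'E'
from h import *
s=log();print(np.round(s["joints"],1))
go([455,-229,270],Rdown(60),s)
c=r.camera("wrist"); save(c,"w9")
c=r.camera("side"); save(c,"s9",(180,40,380,220),4)
E
```

```text
[ 29.4  10.5  62.2   0.3 107.6 119.3]
shift [-77.1, 568.5, -3.2] rot [-0.3, 0.2, -59.8]
```

View pics/w9.png

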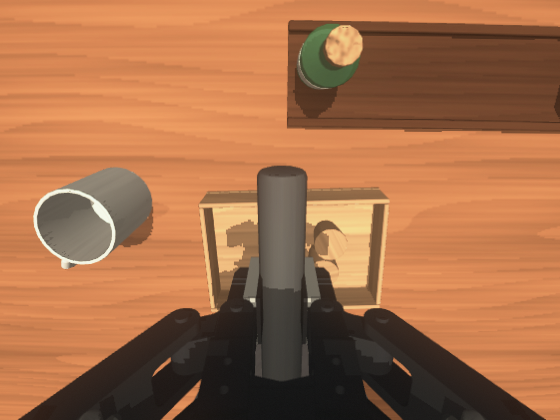

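View pics/s9.png

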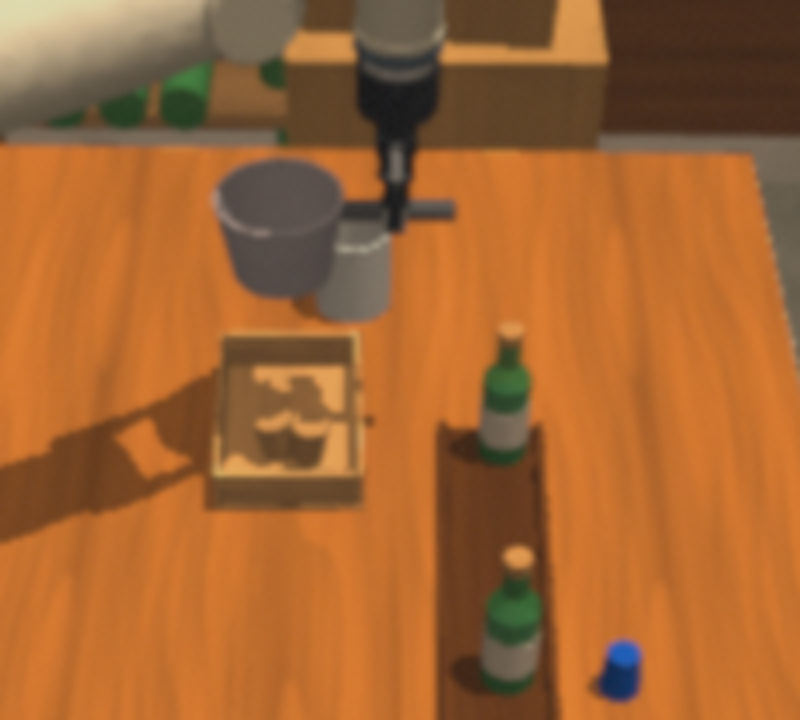

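{"fn": "step_arm", "kwargs": {"series": [[-3, 25, -3, 0, 0, -3, 10], [-10, 65, -3, 0, 0, -7, 10], [-16, 110, -3, 0, 0, -12, 10], [-22, 155, -3, 0, 0, -17, 10], [-28, 200, -3, 0, 0, -22, 10], [-34, 245, -3, 0, 0, -27, 10], [-40, 290, -3, 0, 0, -32, 10], [-46, 335, -3, 0, 0, -37, 10], [-52, 380, -3, 0, 0, -42, 10], [-60, 425, -3, 0, 0, -47, 10], [-68, 470, -3, 0, 0, -52, 10], [-72, 510, -3, 0, 0, -56, 10]]}}

```text
t: 12.55
position: [457.8, -174.2, 272.5]
ee_rot: [[0.557, 0.83, -0.001], [0.83, -0.557, 0.001], [-0.0, -0.001, -1.0]]
force: [0.8, 0.4, -1.8]
gripper_width: 16.6
```

```bash
python3 - <<'E'
from h import *
s=log();print(np.round(s["joints"],1))
go([455,-229,270],Rdown(60),s)
c=r.camera("top"); save(c,"t10",(250,160,420,300),4)
see(c,["bung_3","mat"])
E
```

```text
[-24.8 -11.2  83.3   0.  108.    9.1]
shift [-47.1, 28.3, 2.5] rot [-0.1, 0.0, -3.9]
bung_3 0.65 [200.2, 254.2, 10.8, 9.7] 64
bung_3 0.53 [323.0, 269.0, 10.3, 9.7] 57
bung_3 0.52 [204.2, 242.6, 12.1, 5.2] 62
```

View pics/t10.png

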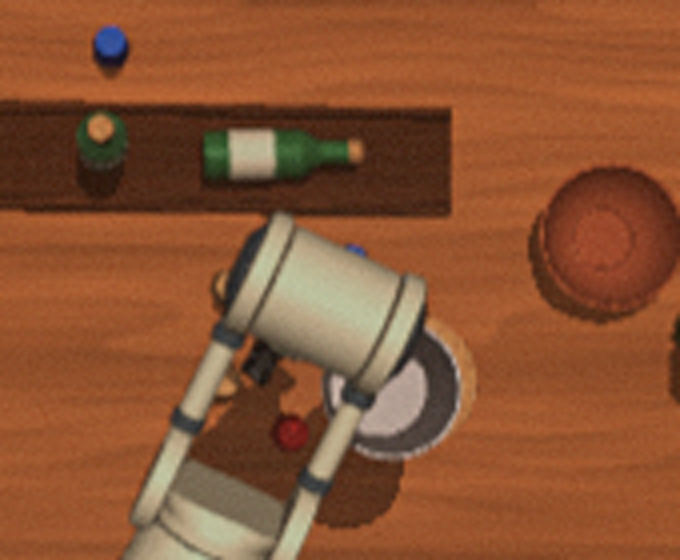

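```bash
python3 - <<'E'
from h import *
go([456.5,-228,85],Rdown(60))
E
```

```text
shift [-45.3, 29.6, 186.8] rot [-0.2, 0.0, -4.3]
```

{"fn": "step_arm", "kwargs": {"series": [[-20, 13, 10, 0, 0, -2, 10], [-45, 30, 40, 0, 0, -4, 10], [-45, 30, 75, 0, 0, -4, 10], [-45, 30, 110, 0, 0, -4, 10], [-45, 30, 140, 0, 0, -4, 10], [-45, 30, 165, 0, 0, -4, 10], [-45, 30, 180, 0, 0, -4, 10], [-45, 30, 187, 0, 0, -4, 10], [-45, 30, 187, 0, 0, -4, 10]]}}

```text
t: 13.6
position: [458.3, -225.2, 84.4]
ee_rot: [[0.498, 0.867, -0.005], [0.867, -0.498, 0.001], [-0.002, -0.004, -1.0]]
force: [-0.3, 0.1, -1.1]
gripper_width: 16.7
```

```bash
python3 - <<'E'
from h import *
s=log()
go([456.5,-228,71],Rdown(60))
c=r.camera("top"); save(c,"t11",(280,170,400,290),5)
c=r.camera("side"); save(c,"s11",(200,200,320,320),5)
c=r.camera("wrist"); save(c,"w11")
E
```

```text
shift [-3.3, -0.1, 13.4] rot [-0.3, 0.1, 0.1]
```

View pics/s11.png

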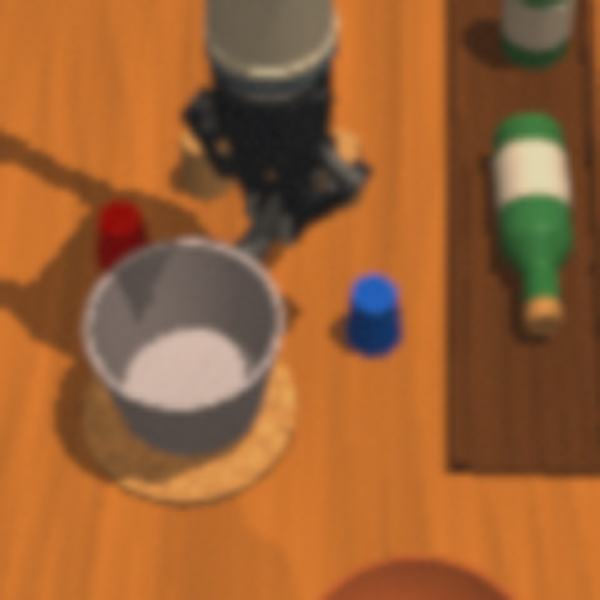

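View pics/t11.png

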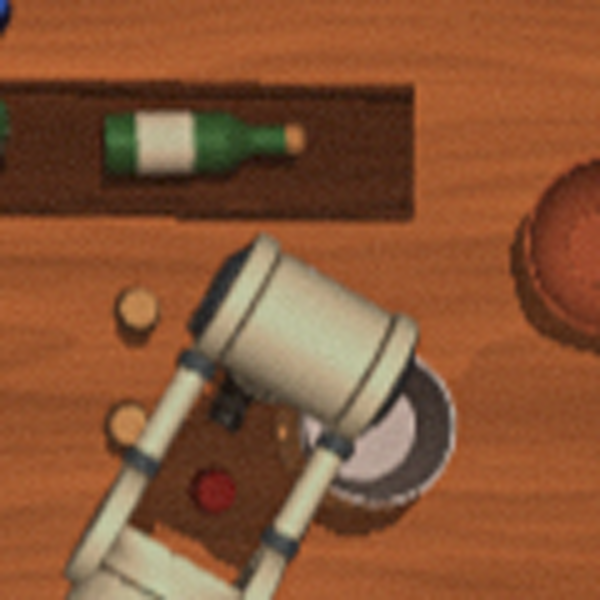

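View pics/w11.png

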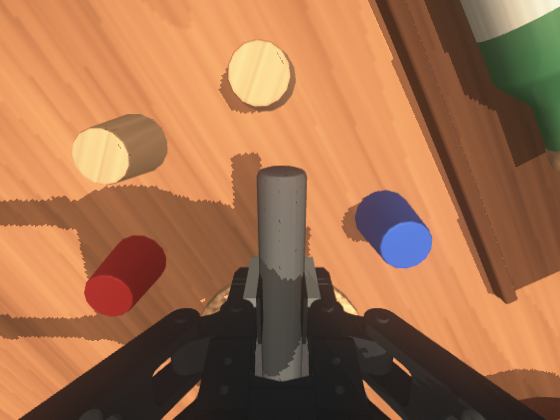

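```bash
python3 - <<'E'
from h import *
c=r.camera("side")
print(atz(c,[(200+182/5,200+325/5)],108)); print("floor",atz(c,[(200+184/5,200+370/5)],27)); print("mat",atz(c,[(238.2,281.3)],8))
go([456.5,-228,70],Rdown(60))
E
```

```text
[[ 403.21816286 -327.20669626  108.        ]]
floor [[ 398.67622582 -309.2424922    27.        ]]
mat [[ 403.1678346  -325.11551966    8.        ]]
shift [-3.1, -1.4, 16.3] rot [-0.1, 0.1, 0.1]
```

{"fn": "step_arm", "kwargs": {"series": [[-2, 0, 5, 0, 0, 0, 10], [-2, 0, 10, 0, 0, 0, 10], [-2, 0, 13, 0, 0, 0, 10], [-2, 0, 14, 0, 0, 0, 10], [-2, 0, 15, 0, 0, 0, 10], [-2, 0, 15, 0, 0, 0, 10]]}}

```text
t: 14.4
position: [457.5, -227.3, 69.9]
ee_rot: [[0.498, 0.867, -0.005], [0.867, -0.498, -0.0], [-0.002, -0.004, -1.0]]
force: [-0.7, 1.8, 0.6]
gripper_width: 16.9
```

{"fn": "step_arm", "kwargs": {"series": [[0, 0, 1, 0, 0, 0, 10], [0, 0, 1, 0, 0, 0, 10], [0, 0, 1, 0, 0, 0, 22], [0, 0, 1, 0, 0, 0, 30], [0, 0, 1, 0, 0, 0, 36], [0, 0, 1, 0, 0, 0, 36]]}}

```text
t: 15.0
position: [457.3, -227.5, 68.3]
ee_rot: [[0.498, 0.867, -0.005], [0.867, -0.498, -0.0], [-0.003, -0.004, -1.0]]
force: [0.3, 0.5, -0.0]
gripper_width: 36.0
```

{"fn": "step_arm", "kwargs": {"series": [[0, 0, -15, 0, 0, 0, 36], [0, 0, -40, 0, 0, 0, 36], [0, 0, -80, 0, 0, 0, 36], [0, 0, -120, 0, 0, 0, 50], [0, 0, -150, 0, 0, 0, 60], [0, 0, -150, 0, 0, 0, 70]]}}

```text
t: 15.6
position: [459.7, -228.2, 225.8]
ee_rot: [[0.498, 0.867, 0.004], [0.867, -0.498, -0.006], [-0.003, 0.007, -1.0]]
force: [0.5, 0.1, 0.6]
gripper_width: 69.7
```

```bash
python3 - <<'E'
from h import *
s=log()
c=r.camera("side"); save(c,"s12",(200,200,320,320),5)
c=r.camera("wrist"); save(c,"w12"); 
R=cv2.Rodrigues(np.array(c["rvec"],float))[0]
see(c,["bung_3","pan"])
E
```

```text
bung_3 0.93 [270.0, 84.1, 37.2, 39.8] 1204
bung_3 0.92 [179.8, 207.7, 41.5, 45.6] 1375
bung_3 0.89 [347.6, 176.2, 44.1, 40.3] 1303
bung_3 0.63 [181.3, 124.2, 47.5, 41.8] 1498
pan 0.64 [282.6, 243.1, 128.5, 223.8] 14879
```

View pics/s12.png

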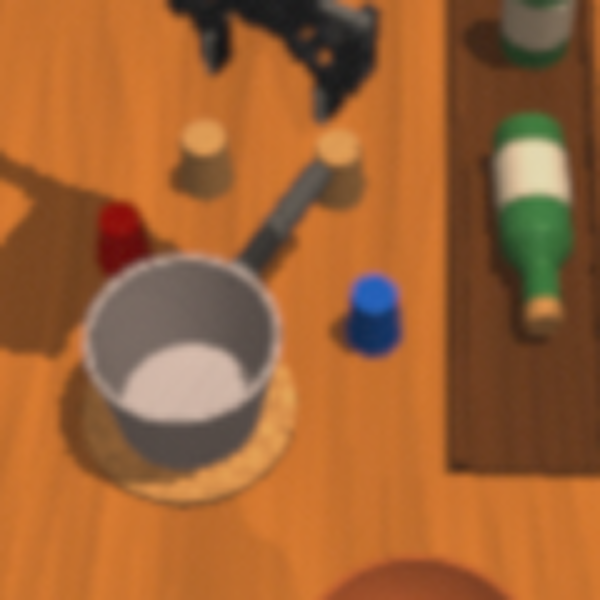

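View pics/w12.png

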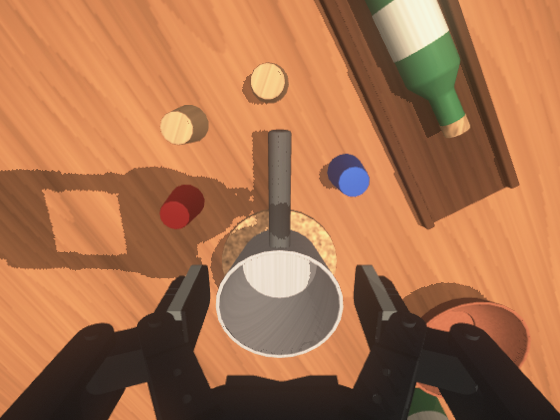

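The pan stands on the mat. Now I'll check its centring and locate the pale bungs at wrist (268,82) and (178,127).

```bash
cat >> h.py <<'E'
def circ(P):
    A=np.c_[2*P[:,:2],np.ones(len(P))]; s=np.linalg.lstsq(A,(P[:,:2]**2).sum(1),rcond=None)[0]; return np.round([s[0],s[1],np.sqrt(s[2]+s[:2]@s[:2])],1)
E
python3 - <<'E'
from h import *
c=r.camera("wrist")
print("rim",circ(atz(c,[(217,305),(342,303),(280,252),(280,355),(237,267),(323,267)],93)))
print("mat",circ(atz(c,[(225,250),(237,231),(260,215),(300,213),(322,225),(334,245),(336,256)],8)))
print("bung tops",atz(c,[(268,82),(177,128)],50).round(1).tolist())
go([490,-138,120],Rdown(60))
E
```

```text
rim [ 403.2 -316.3   58.3]
mat [ 403.7 -316.8   66.7]
bung tops [[494.1, -137.5, 50.0], [402.4, -129.8, 50.0]]
shift [93.6, -15.7, 97.0] rot [-0.4, 0.1, 0.1]
```

```bash
cat >> h.py <<'E'
def Rtilt(yaw,tilt): # body leans toward +yaw by tilt; tool x at yaw
    return Rdown(yaw)@Ro.from_rotvec([0,tilt,0],degrees=True).as_matrix()
E
python3 - <<'E'
from h import *
R=Rtilt(77,15); print(R.round(2)); u=np.array([np.cos(np.radians(77)),np.sin(np.radians(77)),0])
tcp=np.array([494.5,-138.5,33])+4*u+8*R[:,2]; print(tcp)
go(tcp+[0,0,110],R); 
E
```

```text
[[ 0.22  0.97  0.06]
 [ 0.94 -0.22  0.25]
 [ 0.26  0.   -0.97]]
[ 495.86557715 -132.5850355    25.27259339]
shift [101.2, -13.4, 81.7] rot [1.8, 15.0, -16.8]
```

```bash
sed -i 's/\[0,tilt,0\]/[0,-tilt,0]/' h.py
python3 - <<'E'
from h import *
R=Rtilt(77,15); print(R.round(2)); u=np.array([np.cos(np.radians(77)),np.sin(np.radians(77)),0])
tcp=np.array([494.5,-138.5,33])+4*u+8*R[:,2]; print(tcp)
go(tcp+[0,0,110],R); 
E
```

```text
[[ 0.22  0.97 -0.06]
 [ 0.94 -0.22 -0.25]
 [-0.26  0.   -0.97]]
[ 494.93403128 -136.62000398   25.27259339]
shift [97.2, -12.2, 81.7] rot [-2.6, -14.8, -16.7]
```

{"fn": "step_arm", "kwargs": {"series": [[50, -6, 0, -1, -7, -8, 60], [97, -12, 40, -2.6, -14.8, -16.7, 60], [97, -12, 82, -2.6, -14.8, -16.7, 60], [97, -12, 82, -2.6, -14.8, -16.7, 60], [97, -12, 82, -2.6, -14.8, -16.7, 60]]}}

```text
t: 16.35
position: [494.5, -136.7, 134.6]
ee_rot: [[0.217, 0.974, -0.061], [0.941, -0.225, -0.252], [-0.259, -0.002, -0.966]]
force: [1.1, 0.1, 1.1]
gripper_width: 60.2
```

```bash
python3 - <<'E'
from h import *
s=log(); print(s["joints"],s["position"])
c=r.camera("wrist"); save(c,"w13"); 
see(c,["bung_3"])
c=r.camera("top");see(c,["bung_3"])
R=Rtilt(77,15)
go([495,-136.6,25.3],R); 
E
```

```text
[ -9.72078442  -7.06827883  94.7216752  -15.01706974  93.25451985
   2.5469079 ] [ 494.47621648 -136.74386082  134.59058617]
bung_3 0.89 [164.9, 190.8, 65.3, 64.8] 3098
bung_3 0.86 [335.9, 279.3, 36.5, 62.2] 1404
bung_3 0.75 [142.9, 264.0, 57.2, 66.3] 2500
bung_3 0.67 [287.4, 175.6, 47.7, 70.9] 2837
bung_3 0.67 [199.1, 253.3, 11.9, 13.2] 87
bung_3 0.44 [337.0, 225.7, 9.7, 8.8] 66
bung_3 0.4 [306.8, 256.9, 6.8, 9.5] 58
shift [31.4, -3.4, 110.4] rot [0.4, 0.0, -0.3]
```

View pics/w13.png

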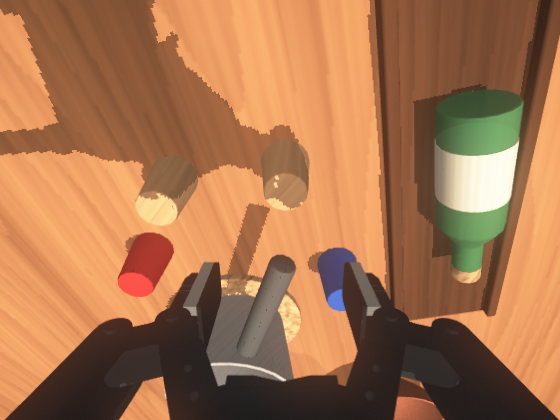

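```bash
python3 - <<'E'
from h import *
c=r.camera("wrist"); print(atz(c,[(286,192)],50),atz(c,[(281,262)],76),atz(c,[(157,208)],50))
E
```

```text
[[ 499.6927573  -142.94590322   50.        ]] [[ 486.18404407 -183.89647672   76.        ]] [[ 404.69530638 -134.16364903   50.        ]]
```

```bash
python3 - <<'E'
from h import *
R=Rtilt(77,15)
s=log()
for z in (60,25): go([496.5,-137.6,z],R,s); 
E
```

```text
shift [21.7, -1.2, 76.7] rot [0.4, 0.0, -0.3]
shift [30.7, -1.5, 110.5] rot [0.4, 0.0, -0.3]
```

{"fn": "step_arm", "kwargs": {"series": [[10, -1, 35, 0, 0, 0, 60], [20, -1, 70, 0, 0, 0, 60], [26, -1, 92, 0, 0, 0, 60], [30, -1, 105, 0, 0, 0, 60], [31, -1, 110, 0, 0, 0, 60], [31, -1, 110, 0, 0, 0, 60]]}}

```text
t: 17.2
position: [495.7, -136.2, 22.9]
ee_rot: [[0.219, 0.974, -0.055], [0.941, -0.226, -0.253], [-0.259, 0.003, -0.966]]
force: [0.3, -0.5, -0.3]
gripper_width: 60.0
```

```bash
python3 - <<'E'
from h import *
s=log(); print(s["position"],s["force"])
c=r.camera("wrist"); save(c,"w14"); 
c=r.camera("side"); save(c,"s14",(200,180,320,300),5)
E
```

```text
[ 495.72326038 -136.23505443   22.91217841] [ 0.34657273 -0.47131879 -0.30642893]
```

View pics/w14.png

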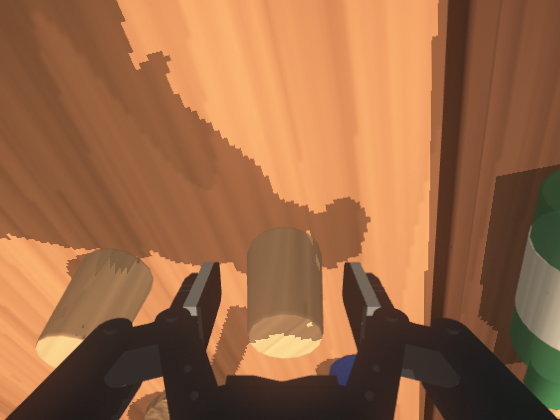

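View pics/s14.png

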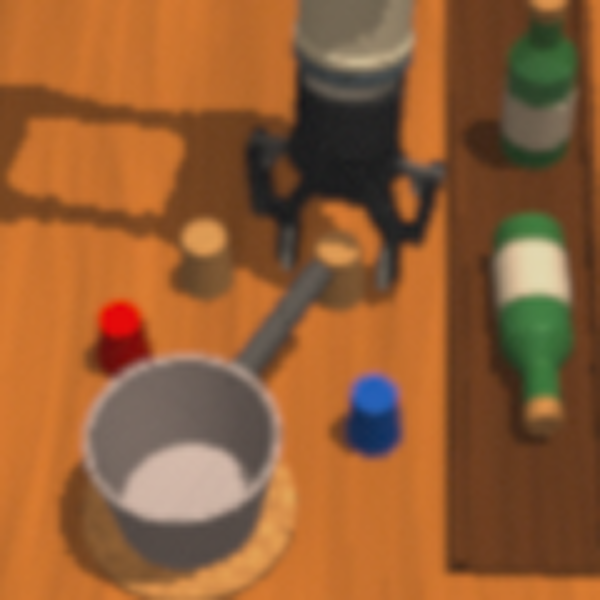

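The bung is centred between the pads (col 285). Gripping it and lifting.

{"fn": "step_arm", "kwargs": {"series": [[0, 0, 0, 0, 0, 0, 20], [0, 0, 0, 0, 0, 0, 20], [0, 0, 0, 0, 0, 0, 20], [0, 0, 0, 0, 0, 0, 20], [0, 0, 0, 0, 0, 0, 20]], "newtons": 40}}

```text
t: 17.8
position: [496.2, -135.9, 23.8]
ee_rot: [[0.219, 0.974, -0.054], [0.941, -0.225, -0.254], [-0.26, 0.005, -0.966]]
force: [-0.8, 1.6, 6.2]
gripper_width: 34.6
```

{"fn": "step_arm", "kwargs": {"series": [[-5, 0, -20, 0, 0, 0, 20], [-15, 0, -56, 0, 0, 0, 20], [-26, 0, -97, 0, 0, 0, 20], [-39, 0, -145, 0, 0, 0, 20], [-50, 0, -187, 0, 0, 0, 20], [-50, 0, -187, 0, 0, 0, 20]]}}

```text
t: 18.4
position: [497.1, -135.9, 224.1]
ee_rot: [[0.222, 0.974, -0.044], [0.94, -0.225, -0.256], [-0.259, 0.016, -0.966]]
force: [0.6, -0.4, 0.2]
gripper_width: 34.2
```

```bash
python3 - <<'E'
from h import *
s=log(); print(s["position"],s["force"])
c=r.camera("wrist"); save(c,"w15"); 
go([445,370,200],Rdown(94))
E
```

```text
[ 497.07513547 -135.89727909  224.11621638] [ 0.59647128 -0.43877392  0.21690092]
shift [469.4, -164.1, -106.8] rot [-1.6, 15.0, -17.0]
```

View pics/w15.png

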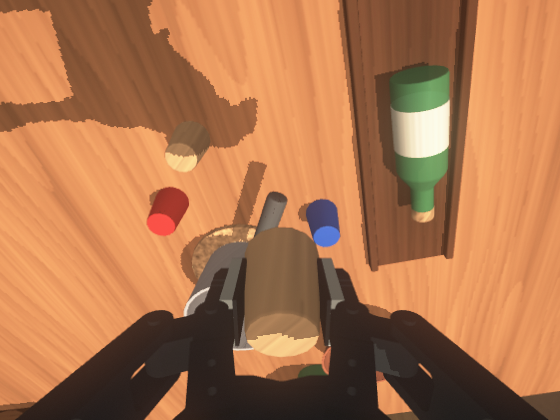

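{"fn": "step_arm", "kwargs": {"series": [[39, -14, -9, 0, 1, -1, 20], [78, -27, -18, 0, 2, -2, 20], [117, -41, -27, 0, 3, -4, 20], [156, -55, -36, 0, 5, -6, 20], [195, -68, -45, 0, 6, -7, 20], [234, -82, -54, -1, 8, -9, 20], [273, -96, -63, -1, 9, -10, 20], [312, -109, -72, -1, 10, -11, 20], [351, -123, -81, -1, 11, -13, 20], [390, -136, -90, -1, 12, -14, 20], [430, -150, -98, -1, 14, -16, 20], [469, -164, -107, -1.6, 15, -17, 20]]}}

```text
t: 19.65
position: [442.6, 371.1, 194.4]
ee_rot: [[-0.07, 0.997, -0.011], [0.998, 0.07, 0.001], [0.002, -0.011, -1.0]]
force: [0.4, -0.2, -0.3]
gripper_width: 34.4
```

```bash
python3 - <<'E'
from h import *
s=log(); print(s["position"])
c=r.camera("wrist"); save(c,"w16"); 
R=Rdown(94); go([422,360,80],R)
o=see(c,["tray","bung_0"])
E
```

```text
[442.59168795 371.07528874 194.38753735]
shift [-15.5, -18.5, 113.7] rot [-0.7, -0.3, 0.3]
tray 0.75 [265.0, 226.9, 177.2, 217.8] 23259
bung_0 0.7 [283.2, 292.6, 72.9, 130.8] 8784
bung_0 0.49 [237.1, 254.5, 18.5, 23.8] 99
```

View pics/w16.png

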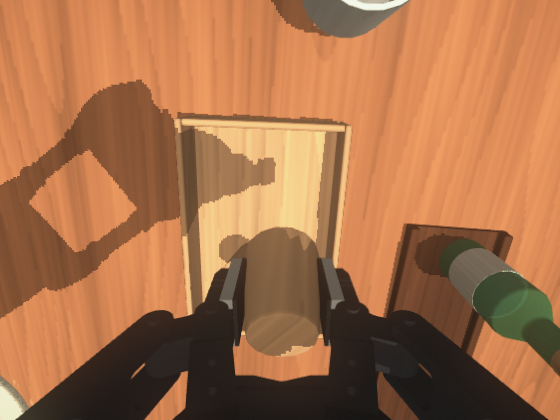

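```bash
python3 - <<'E'
from h import *
R=Rdown(94); go([424,374,36],R)
E
```

```text
shift [3.9, -15.7, 158.3] rot [-0.7, -0.0, 0.2]
```

{"fn": "step_arm", "kwargs": {"series": [[4, -16, 30, -0.7, 0, 0, 20], [4, -16, 70, -0.7, 0, 0, 20], [4, -16, 105, -0.7, 0, 0, 20], [4, -16, 135, -0.7, 0, 0, 20], [4, -16, 152, -0.7, 0, 0, 20], [4, -16, 158, -0.7, 0, 0, 20], [4, -16, 158, -0.7, 0, 0, 20], [4, -16, 158, -0.7, 0, 0, 46], [4, -16, 158, -0.7, 0, 0, 46], [4, -16, 158, -0.7, 0, 0, 46]]}}

```text
t: 20.8
position: [426.5, 373.5, 40.6]
ee_rot: [[-0.07, 0.998, 0.005], [0.998, 0.069, 0.004], [0.004, 0.006, -1.0]]
force: [0.2, 0.7, -0.3]
gripper_width: 45.9
```

{"fn": "step_arm", "kwargs": {"series": [[0, 0, -40, 0, 0, 0, 46], [0, 0, -80, 0, 0, 0, 46], [0, 0, -120, 0, 0, 0, 60], [0, 0, -160, 0, 0, 0, 60], [0, 0, -190, 0, 0, 0, 60], [0, 0, -190, 0, 0, 0, 60]]}}

```text
t: 21.4
position: [426.5, 373.7, 236.4]
ee_rot: [[-0.07, 0.997, 0.012], [0.998, 0.07, 0.009], [0.009, 0.013, -1.0]]
force: [0.3, -0.2, 2.0]
gripper_width: 60.0
```

```bash
python3 - <<'E'
from h import *
s=log(); print(s["position"],np.round(s["joints"],1))
c=r.camera("side"); save(c,"s17",(200,100,300,200),6)
c=r.camera("top"); see(c,["bung_3"])
save(c,"t17",(150,150,400,290),3.2)
go([415,-120,220],Rdown(77))
E
```

```text
[426.53282211 373.67980384 236.37885257] [ 37.8  -0.7  77.2  -0.  102.6  33.8]
bung_3 0.65 [204.1, 242.8, 11.1, 6.5] 72
bung_3 0.57 [200.1, 253.8, 6.7, 11.5] 60
bung_3 0.57 [277.5, 169.3, 14.8, 10.5] 63
bung_3 0.52 [180.1, 251.6, 4.1, 10.9] 66
bung_3 0.46 [321.3, 267.5, 7.4, 5.8] 62
shift [-490.6, -44.3, 7.4] rot [0.2, -0.1, 17.0]
```

View pics/s17.png

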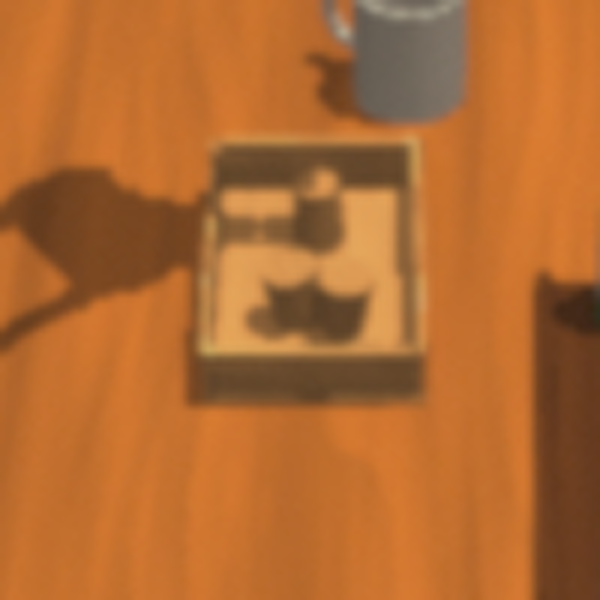

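View pics/t17.png

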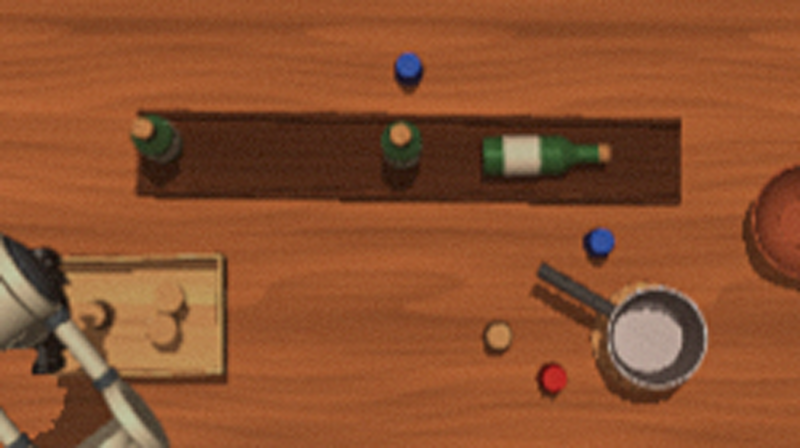

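Three bungs stand in the tray. Bung B is still at top px (305.6,255). Going to it.

{"fn": "step_arm", "kwargs": {"series": [[-45, -4, 1, 0, 0, 2, 60], [-90, -8, 2, 0, 0, 4, 60], [-135, -12, 3, 0, 0, 6, 60], [-180, -16, 4, 0, 0, 8, 60], [-225, -20, 5, 0, 0, 9, 60], [-270, -24, 5, 0, 0, 10, 60], [-315, -28, 6, 0, 0, 12, 60], [-360, -32, 6, 0, 0, 13, 60], [-405, -36, 7, 0, 0, 14, 60], [-450, -40, 7, 0, 0, 16, 60], [-490, -44, 7, 0, 0, 17, 60], [-490, -44, 7, 0, 0, 17, 60]]}}

```text
t: 22.75
position: [414.1, -123.1, 218.3]
ee_rot: [[0.232, 0.973, -0.001], [0.973, -0.232, 0.002], [0.002, -0.001, -1.0]]
force: [0.1, -0.0, -0.2]
gripper_width: 60.2
```

```bash
python3 - <<'E'
from h import *
s=log(); print(s["position"],np.round(s["joints"],1))
c=r.camera("wrist"); save(c,"w18")
o=see(c,["bung_3"])
for b in o["bung_3"]:
    u,v,w,h=b["bbox"]; print(atz(c,[(u,v)],25).round(1))
E
```

```text
[ 414.09924025 -123.06965662  218.28536002] [-2.120e+01 -2.110e+01  9.690e+01  1.000e-01  1.043e+02 -7.700e+00]
bung_3 0.86 [399.9, 274.2, 44.1, 47.7] 1443
bung_3 0.78 [241.3, 258.4, 36.3, 49.5] 1265
bung_3 0.62 [273.1, 191.4, 31.5, 47.2] 1247
bung_3 0.42 [321.2, 307.9, 125.3, 154.4] 7506
[[ 521.3 -260.7   25. ]]
[[ 349.  -198.4   25. ]]
[[ 402.8 -130.4   25. ]]
[[ 424.  -284.7   25. ]]
```

View pics/w18.png

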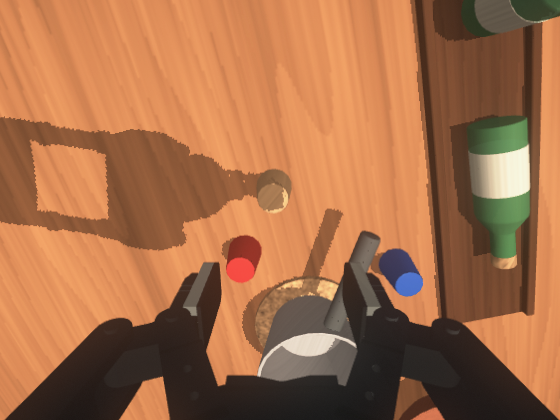

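```bash
python3 - <<'E'
from h import *
go([402.5,-131,20],Rdown(77))
E
```

```text
shift [-14.7, -9.2, 198.9] rot [-0.0, -0.2, -0.1]
```

{"fn": "step_arm", "kwargs": {"series": [[-15, -9, 45, 0, 0, 0, 60], [-15, -9, 90, 0, 0, 0, 60], [-15, -9, 135, 0, 0, 0, 60], [-15, -9, 170, 0, 0, 0, 60], [-15, -9, 190, 0, 0, 0, 60], [-15, -9, 197, 0, 0, 0, 60], [-15, -9, 198, 0, 0, 0, 60]]}}

```text
t: 23.55
position: [403.5, -130.0, 21.7]
ee_rot: [[0.223, 0.975, 0.002], [0.975, -0.223, 0.004], [0.004, 0.001, -1.0]]
force: [0.9, -0.0, 0.5]
gripper_width: 59.9
```

```bash
python3 - <<'E'
from h import *
s=log(); print(s["position"],s["force"])
c=r.camera("wrist"); save(c,"w19")
E
```

```text
[ 403.48989936 -129.98481674   21.7396401 ] [ 0.87640814 -0.03800389  0.49020528]
```

View pics/w19.png

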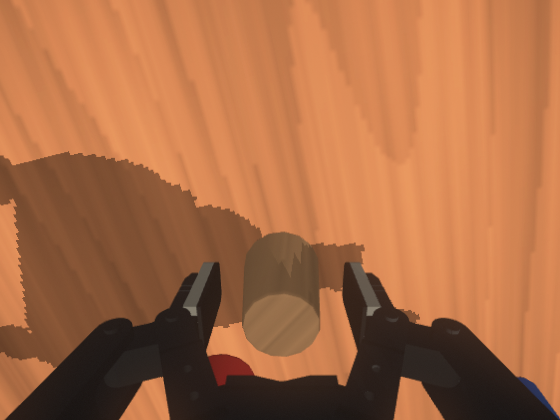

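{"fn": "step_arm", "kwargs": {"series": [[0, 0, 0, 0, 0, 0, 20], [0, 0, 0, 0, 0, 0, 20], [0, 0, 0, 0, 0, 0, 20], [0, 0, 0, 0, 0, 0, 20], [0, 0, 0, 0, 0, 0, 20], [0, 0, -30, 0, 0, 0, 20], [0, 0, -75, 0, 0, 0, 20], [0, 0, -120, 0, 0, 0, 20], [0, 0, -165, 0, 0, 0, 20], [0, 0, -190, 0, 0, 0, 20], [0, 0, -190, 0, 0, 0, 20]], "newtons": 40}}

```text
t: 24.7
position: [404.7, -132.6, 218.2]
ee_rot: [[0.225, 0.974, 0.012], [0.974, -0.225, -0.001], [0.002, 0.012, -1.0]]
force: [0.7, -0.6, -0.3]
gripper_width: 34.4
```

```bash
python3 - <<'E'
from h import *
s=log(); print(s["position"],s["force"],s["gripper_width"])
c=r.camera("side"); save(c,"s20",(200,100,340,300),3)
c=r.camera("top"); f=lambda x,y:(150+x/3.2,150+y/3.2)
print("tray bungs",atz(c,[f(95,311),f(169,298),f(163,327)],56).round(0).tolist())
go([400,372,215],Rdown(94))
E
```

```text
[ 404.74413034 -132.6156013   218.221841  ] [ 0.72350193 -0.58997462 -0.27420524] 34.370144918407696
tray bungs [[426.0, 372.0, 56.0], [443.0, 279.0, 56.0], [407.0, 286.0, 56.0]]
shift [490.3, -116.9, -0.9] rot [0.3, -0.1, -17.0]
```

View pics/s20.png

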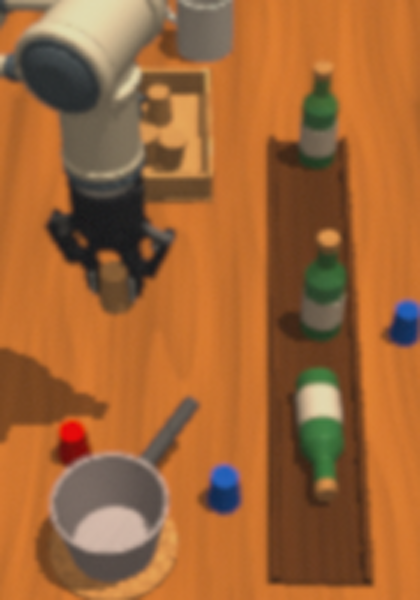

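```bash
python3 - <<'E'
from h import *
go([466,337,215],Rdown(180))
E
```

```text
shift [471.1, -44.7, -0.6] rot [0.3, 0.1, -103.0]
```

{"fn": "step_arm", "kwargs": {"series": [[39, -4, 0, 0, 0, -8, 20], [79, -8, 0, 0, 0, -16, 20], [118, -12, 0, 0, 0, -25, 20], [157, -15, 0, 0, 0, -33, 20], [196, -19, 0, 0, 0, -42, 20], [236, -23, 0, 0, 0, -50, 20], [275, -27, 0, 0, 0, -58, 20], [314, -30, 0, 0, 0, -67, 20], [353, -34, 0, 0, 0, -75, 20], [392, -38, 0, 0, 0, -84, 20], [432, -41, 0, 0, 0, -92, 20], [471, -45, 0, 0, 0, -100, 20]]}}

```text
t: 26.0
position: [464.8, 338.5, 211.6]
ee_rot: [[-0.999, 0.046, 0.001], [0.046, 0.999, 0.001], [-0.001, 0.001, -1.0]]
force: [-0.1, -0.4, -0.2]
gripper_width: 34.4
```

```bash
python3 - <<'E'
from h import *
s=log(); print(s["position"],np.round(s["joints"],1))
c=r.camera("wrist"); save(c,"w21")
go([466,337,34],Rdown(180))
E
```

```text
[464.81511267 338.48071749 211.56938689] [ 32.7   1.1  77.9   0.  101.  -54.7]
shift [-2.2, -6.9, 176.0] rot [0.2, -0.1, -2.1]
```

View pics/w21.png

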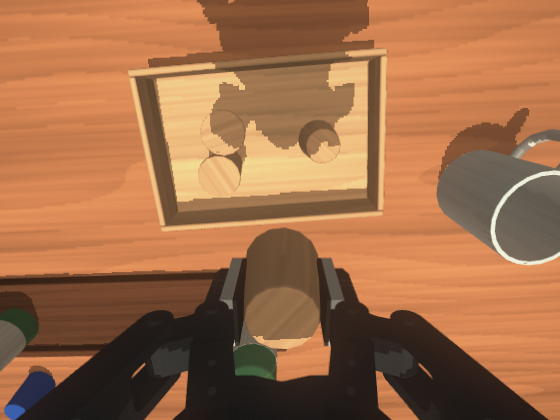

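```bash
python3 - <<'E'
from h import *
c=r.camera("wrist")
print(atz(c,[(132,72),(385,52),(383,212),(163,228)],50).round(0).tolist()); print(atz(c,[(222,131),(219,176),(323,147)],56).round(0).tolist())
print(r.sense()["position"])
E
```

```text
[[356.0, 223.0, 50.0], [348.0, 435.0, 50.0], [489.0, 442.0, 50.0], [498.0, 227.0, 50.0]]
[[407.0, 295.0, 56.0], [447.0, 288.0, 56.0], [424.0, 383.0, 56.0]]
[464.20579203 340.59187494 210.01652014]
```

```bash
python3 - <<'E'
from h import *
go([466,335,34],Rdown(180))
E
```

```text
shift [-2.4, -5.6, 176.0] rot [0.0, -0.1, -2.6]
```

{"fn": "step_arm", "kwargs": {"series": [[-2, -5, 40, 0, 0, -2.6, 20], [-2, -5, 85, 0, 0, -2.6, 20], [-2, -5, 125, 0, 0, -2.6, 20], [-2, -5, 155, 0, 0, -2.6, 20], [-2, -5, 170, 0, 0, -2.6, 20], [-2, -5, 176, 0, 0, -2.6, 20], [-2, -5, 176, 0, 0, -2.6, 20], [-2, -5, 176, 0, 0, -2.6, 44], [-2, -5, 176, 0, 0, -2.6, 44], [-2, -5, 176, 0, 0, -2.6, 44], [-2, -5, 176, 0, 0, -2.6, 44]]}}

```text
t: 27.2
position: [468.2, 332.8, 39.1]
ee_rot: [[-1.0, 0.007, 0.005], [0.007, 1.0, 0.003], [-0.005, 0.003, -1.0]]
force: [0.2, -0.1, -0.0]
gripper_width: 44.1
```

{"fn": "step_arm", "kwargs": {"series": [[0, 0, -40, 0, 0, 0, 44], [0, 0, -80, 0, 0, 0, 44], [0, 0, -120, 0, 0, 0, 50], [0, 0, -160, 0, 0, 0, 50], [0, 0, -200, 0, 0, 0, 50], [0, 0, -220, 0, 0, 0, 50]]}}

```text
t: 27.8
position: [467.6, 332.3, 263.4]
ee_rot: [[-1.0, 0.007, 0.009], [0.007, 1.0, 0.006], [-0.009, 0.006, -1.0]]
force: [0.3, 0.3, -0.9]
gripper_width: 49.8
```

```bash
python3 - <<'E'
from h import *
s=log(); print(s["position"],np.round(s["joints"],1))
c=r.camera("wrist"); save(c,"w22")
c=r.camera("top"); save(c,"t22",(150,150,400,290),3.2)
E
```

```text
[467.58750669 332.33814661 263.36928963] [ 32.    0.9  72.9   0.  105.6 -57.6]
```

View pics/w22.png

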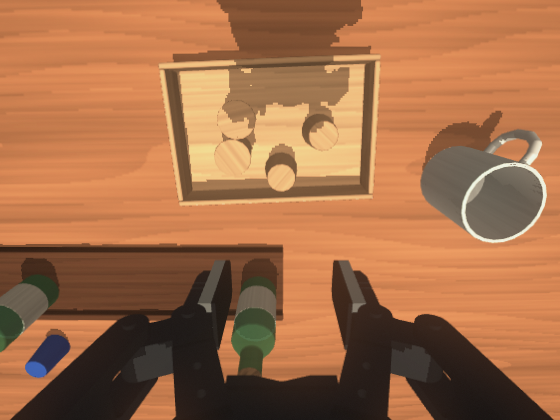

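View pics/t22.png

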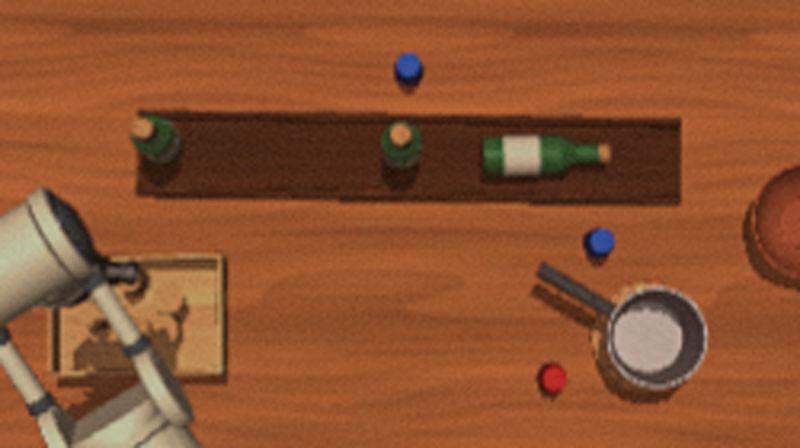

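All four bungs are in the tray: (236,120), (232,156), (322,133) and (281,175). Next, the bottle.

```bash
python3 - <<'E'
from h import *
go([600,-210,260],Rdown(90))
E
```

```text
shift [-135.9, -541.6, 0.9] rot [0.8, 0.2, 89.6]
```

{"fn": "step_arm", "kwargs": {"series": [[-11, -45, 0, 0, 0, 7, 50], [-22, -90, 0, 0, 0, 15, 50], [-34, -135, 0, 0, 0, 22, 50], [-45, -180, 0, 0, 0, 30, 50], [-56, -225, 0, 0, 0, 37, 50], [-68, -270, 0, 0, 0, 45, 50], [-79, -315, 0, 0, 0, 52, 50], [-90, -360, 0, 0, 0, 60, 50], [-102, -405, 0, 0, 0, 67, 50], [-113, -450, 0, 0, 0, 75, 50], [-124, -495, 0, 0, 0, 82, 50], [-136, -540, 0, 0, 0, 89.6, 50]]}}

```text
t: 29.1
position: [598.9, -210.8, 255.4]
ee_rot: [[0.005, 1.0, 0.002], [1.0, -0.005, 0.003], [0.003, 0.002, -1.0]]
force: [0.6, 0.9, -0.4]
gripper_width: 49.9
```

```bash
python3 - <<'E'
from h import *
s=log(); print(s["position"],np.round(s["joints"],1))
c=r.camera("wrist"); save(c,"w23"); see(c,["bottle_a"])
c=r.camera("side"); save(c,"s23",(270,150,370,310),3.7)
c=r.camera("top"); save(c,"t23",(260,150,400,290),4)
E
```

```text
[ 598.94231924 -210.80573709  255.35008629] [-22.6  10.9  63.    0.2 106.1 -22.2]
bottle_a 0.71 [310.4, 152.7, 45.0, 146.7] 5667
```

View pics/w23.png

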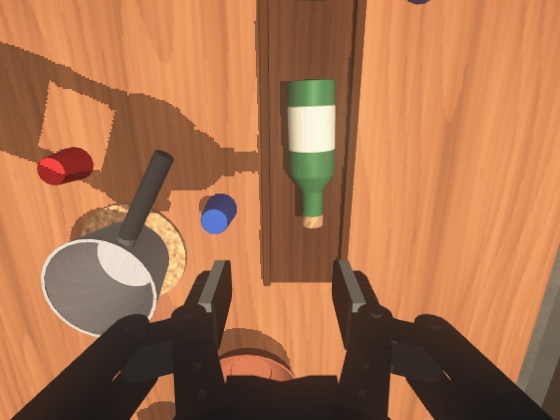

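View pics/s23.png

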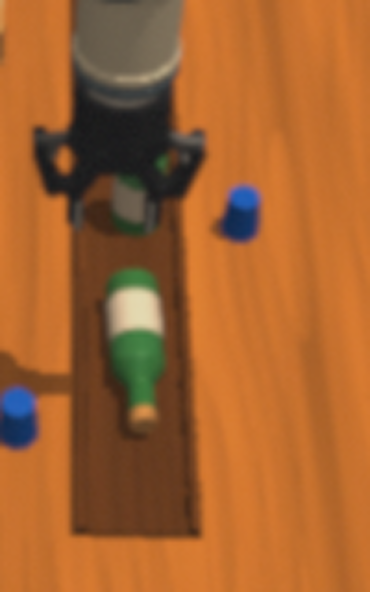

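View pics/t23.png

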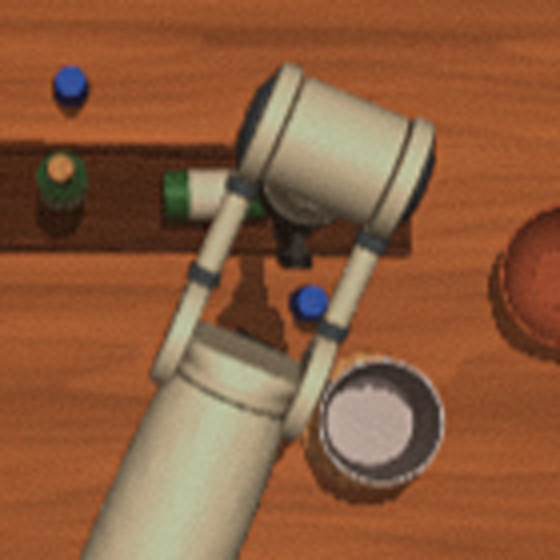

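```bash
python3 - <<'E'
from h import *
c=r.camera("wrist")
print("base near top edges (289,104),(334,104) sides"); print(atz(c,[(288,105),(335,105)],31).round(1).tolist())
print("base end top z56",atz(c,[(311,81)],56).round(1), "base z31",atz(c,[(311,80)],31).round(1))
print("neck sides",atz(c,[(302,205),(323,205)],31).round(1).tolist(),"cork top face",atz(c,[(313,221)],31).round(1), "cork bottom", atz(c,[(313,227)],25).round(1),"neck start",atz(c,[(313,188)],43).round(1))
print("lane end",atz(c,[(265,285),(349,282)],16).round(1).tolist())
print("lane inner edges",atz(c,[(268,200),(354,200)],16).round(1).tolist())
# predicted: base edge from bottle centre
E
```

```text
base near top edges (289,104),(334,104) sides
[[605.7, -133.0, 31.0], [655.3, -133.1, 31.0]]
base end top z56 [[ 627.2 -110.4   56. ]] base z31 [[ 629.3 -108.3   31. ]]
neck sides [[622.6, -244.3, 31.0], [647.0, -244.3, 31.0]] cork top face [[ 636.  -264.3   31. ]] cork bottom [[ 636.8 -274.4   25. ]] neck start [[ 633.5 -220.5   43. ]]
lane end [[576.6, -361.1, 16.0], [687.9, -356.9, 16.0]]
lane inner edges [[582.4, -242.9, 16.0], [686.3, -243.1, 16.0]]
```

```bash
python3 - <<'E'
from h import *
R=Rtilt(92,-30); print(R.round(2))
g=np.array([632.5,-246,33]); t=g+8*R[:,2]; print(t)
go(t+[0,0,90]-0*R[:,2],R)
E
```

```text
[[-0.03  1.   -0.02]
 [ 0.87  0.03  0.5 ]
 [ 0.5   0.   -0.87]]
[ 632.36040201 -242.00243669   26.07179677]
shift [-33.9, 33.3, 139.4] rot [0.6, 29.8, -1.9]
```

{"fn": "step_arm", "kwargs": {"series": [[-12, 12, 30, 0, 8, -1, 40], [-24, 24, 70, 0, 16, -1, 40], [-34, 33, 110, 0, 24, -2, 40], [-34, 33, 139, 0.6, 29.8, -1.9, 40], [-34, 33, 139, 0.6, 29.8, -1.9, 40], [-34, 33, 139, 0.6, 29.8, -1.9, 40]]}}

```text
t: 29.95
position: [632.6, -241.4, 118.0]
ee_rot: [[-0.031, 0.999, -0.017], [0.866, 0.036, 0.498], [0.499, 0.001, -0.867]]
force: [-0.4, 0.1, 1.7]
gripper_width: 39.8
```

```bash
python3 - <<'E'
from h import *
s=log(); print(s["position"],np.round(s["joints"],1))
c=r.camera("wrist"); save(c,"w24")
c=r.camera("side"); save(c,"s24",(250,150,390,310),3.7)
R=Rtilt(92,-30); go([632.4,-242,26],R)
E
```

```text
[ 632.62277558 -241.36877393  118.02754905] [-35.   31.2  56.2  25.  109.8 -32.1]
shift [-48.5, -2.4, 84.0] rot [0.3, 0.4, 0.3]
```

View pics/w24.png

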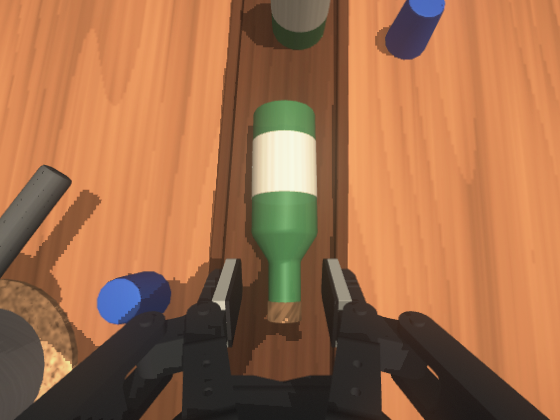

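View pics/s24.png

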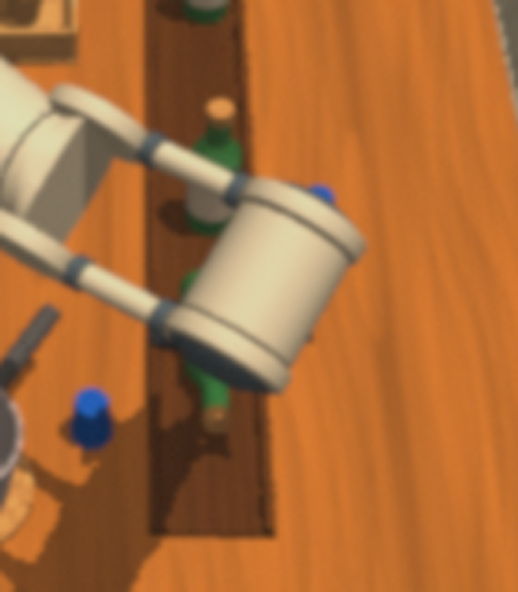

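{"fn": "step_arm", "kwargs": {"series": [[-10, -1, 18, 0, 0, 0, 40], [-20, -1, 36, 0, 0, 0, 40], [-30, -1, 52, 0, 0, 0, 40], [-38, -1, 66, 0, 0, 0, 40], [-43, -1, 74, 0, 0, 0, 40], [-43, -1, 74, 0, 0, 0, 40]]}}

```text
t: 30.65
position: [631.4, -242.4, 31.4]
ee_rot: [[-0.03, 0.999, -0.017], [0.866, 0.035, 0.5], [0.5, 0.0, -0.866]]
force: [0.6, -0.3, -0.5]
gripper_width: 40.2
```

```bash
python3 - <<'E'
from h import *
s=log(); print(s["position"],s["force"])
c=r.camera("wrist"); save(c,"w25")
R=Rtilt(92,-30); go([632.4,-242,26],R)
E
```

```text
[ 631.37989758 -242.40666713   31.35002954] [ 0.57753557 -0.29234985 -0.53489018]
shift [-2.6, 0.7, 6.0] rot [0.1, 0.0, 0.0]
```

View pics/w25.png

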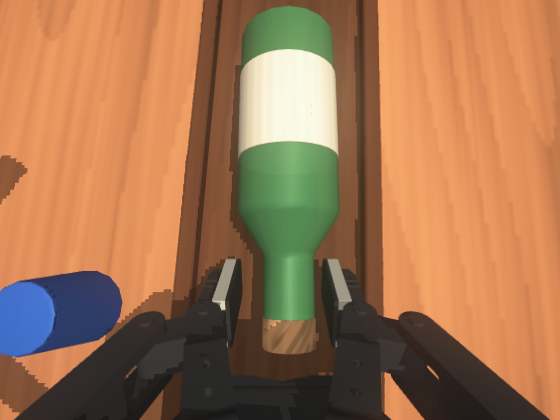

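{"fn": "step_arm", "kwargs": {"series": [[0, 3, 0, 0, 0, 0, 40], [-1.5, 3, 3, 0, 0, 0, 40], [-2.5, 3, 5, 0, 0, 0, 40], [-2.5, 3, 5, 0, 0, 0, 40]]}}

```text
t: 31.1
position: [634.7, -242.6, 26.7]
ee_rot: [[-0.03, 0.999, -0.016], [0.866, 0.034, 0.499], [0.499, 0.002, -0.866]]
force: [0.2, -0.3, 0.1]
gripper_width: 40.2
```

{"fn": "step_arm", "kwargs": {"series": [[0, 0, 0, 0, 0, 0, 15], [0, 0, 0, 0, 0, 0, 15], [0, 0, 0, 0, 0, 0, 15], [0, 0, 0, 0, 0, 0, 15], [0, 0, 0, 0, 0, 0, 15]], "newtons": 80}}

```text
t: 31.6
position: [634.8, -242.6, 27.2]
ee_rot: [[-0.031, 0.999, -0.015], [0.866, 0.034, 0.499], [0.499, 0.002, -0.867]]
force: [-1.0, -0.1, 0.5]
gripper_width: 22.3
```

```bash
python3 - <<'E'
from h import *
s=log(); print(s["position"],s["force"])
c=r.camera("wrist"); save(c,"w26")
R=Rtilt(92,-30); print((np.array(s["ee_rot"]).T@[0,0,1]).round(3))
E
```

```text
[ 634.81091029 -242.62793064   27.21398639] [-0.99212615 -0.05015013  0.51806518]
[ 0.499  0.002 -0.867]
```

View pics/w26.png

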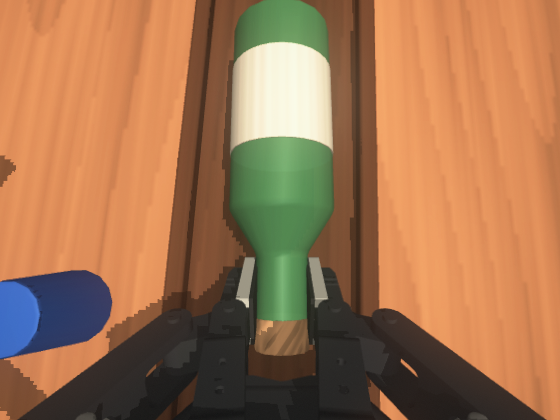

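{"fn": "step_arm", "kwargs": {"series": [[10, 0, -17, 0, 0, 0, 15], [25, 0, -43, 0, 0, 0, 15], [42, 0, -73, 0, 0, 0, 15], [60, 0, -104, 0, 0, 0, 15], [78, 0, -135, 0, 0, 0, 15], [92, 0, -160, 0, 0, 0, 15], [92, 0, -160, 0, 0, 0, 15]], "newtons": 110}}

```text
t: 32.35
position: [635.5, -243.2, 219.3]
ee_rot: [[-0.036, 0.999, -0.007], [0.869, 0.035, 0.494], [0.494, 0.011, -0.87]]
force: [-0.4, 0.3, -1.0]
gripper_width: 21.8
```

```bash
python3 - <<'E'
from h import *
s=log(); print(s["position"],s["force"],np.round(s["joints"],1))
c=r.camera("wrist"); save(c,"w27")
E
```

```text
[ 635.46778107 -243.20002998  219.29711504] [-0.37080293  0.34127607 -1.0442851 ] [-35.1  30.5  46.8  27.  118.2 -27.5]
```

View pics/w27.png

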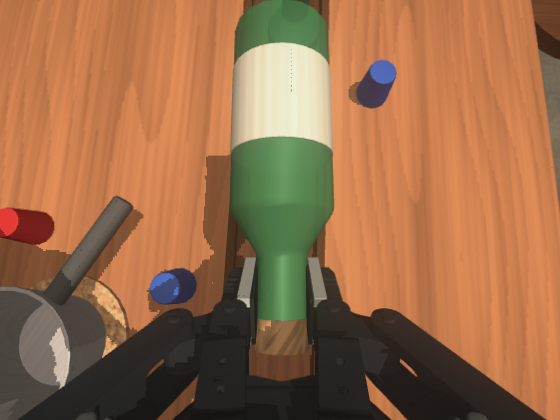

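{"fn": "step_arm", "kwargs": {"series": [[0, 0, 0, 0, -5, 0, 15], [0, 0, 0, 0, -12, 0, 15], [0, 0, 0, 0, -19, 0, 15], [0, 0, 0, 0, -26, 0, 15], [0, 0, 0, 0, -33, 0, 15], [0, 0, 0, 0, -40, 0, 15], [0, 0, 0, 0, -47, 0, 15], [0, 0, 0, 0, -54, 0, 15], [0, 0, 0, 0, -61, 0, 15]]}}

```text
t: 33.3
position: [633.9, -242.2, 210.2]
ee_rot: [[-0.03, 0.999, 0.019], [0.854, 0.035, -0.519], [-0.519, 0.0, -0.855]]
force: [-0.7, -0.5, -3.0]
gripper_width: 21.2
```

```bash
python3 - <<'E'
from h import *
s=log(); print(s["position"],s["force"],np.round(s["joints"],1))
go([632,-245,220],Rtilt(90,60))
E
```

```text
[ 633.93517086 -242.15308688  210.21482709] [-0.65034462 -0.5284948  -3.04586835] [ -9.5  10.   73.4 -30.6  89.7 -13.3]
shift [-7.5, -2.0, -6.9] rot [1.5, -28.7, 1.4]
```

{"fn": "step_arm", "kwargs": {"series": [[-2, 0, -2, 0, -7, 0, 15], [-4, -1, -4, 0.5, -14, 0.5, 15], [-6, -2, -6, 1, -21, 1, 15], [-7, -2, -7, 1.5, -29, 1.4, 15], [-7, -2, -7, 1.5, -29, 1.4, 15], [-7, -2, -7, 1.5, -29, 1.4, 15]]}}

```text
t: 33.9
position: [632.1, -244.5, 218.4]
ee_rot: [[-0.003, 1.0, -0.002], [0.502, -0.0, -0.865], [-0.865, -0.004, -0.502]]
force: [-0.3, -1.2, -1.6]
gripper_width: 21.5
```

```bash
python3 - <<'E'
from h import *
s=log(); print(s["position"],s["force"],np.round(s["joints"],1))
c=r.camera("wrist"); save(c,"w28")
c=r.camera("side"); save(c,"s28",(250,150,390,310),3.7)
c=r.camera("top"); save(c,"t28",(250,150,390,290),4)
E
```

```text
[ 632.08880469 -244.52433105  218.35381904] [-0.30360206 -1.19775138 -1.61391888] [  0.6  12.9  81.2 -59.9  88.6   3.6]
```

View pics/w28.png

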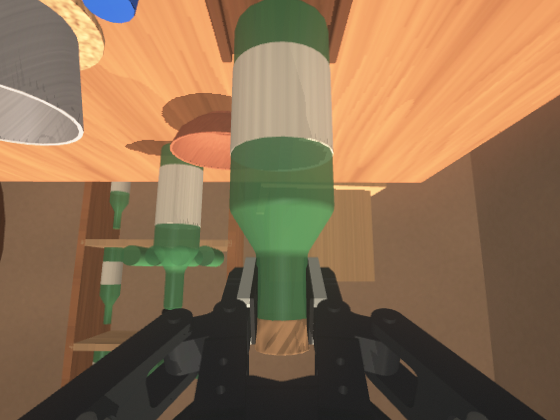

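View pics/s28.png

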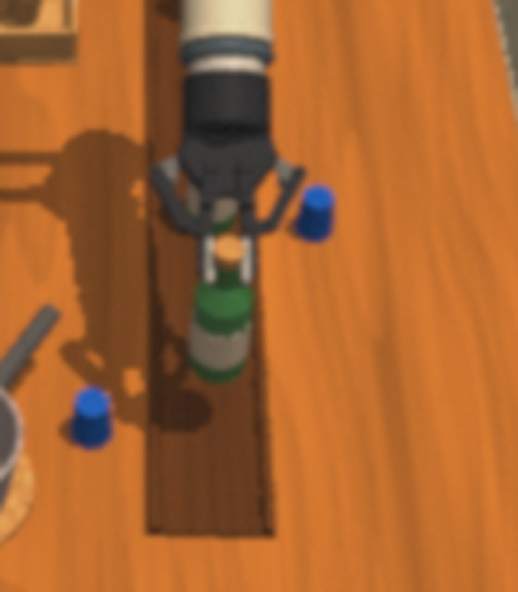

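View pics/t28.png

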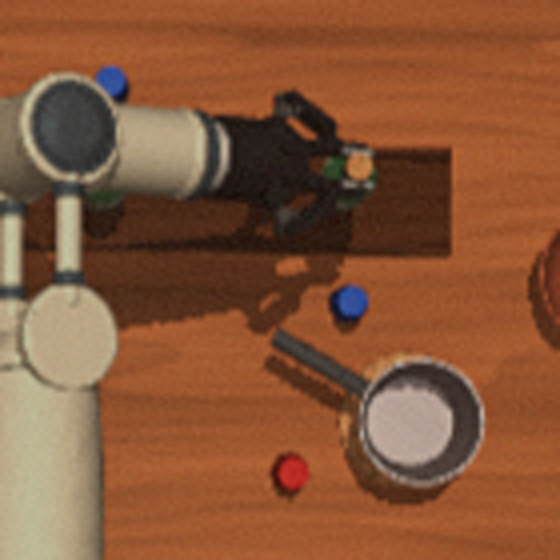

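```bash
python3 - <<'E'
from h import *
go([628,-262,148],Rtilt(90,60))
s=r.sense(); print((np.array(s["ee_rot"]).T@[0,0,-10]).round(2))
E
```

```text
shift [56.6, -4.8, 51.3] rot [-0.0, -0.1, -0.2]
[ 8.66 -0.03  5.01]
```

{"fn": "step_arm", "kwargs": {"series": [[-4, -4, 8, 0, 0, 0, 15], [-8, -4, 15, 0, 0, 0, 15], [10, -4, 25, 0, 0, 0, 15], [28, -4, 35, 0, 0, 0, 15], [44, -4, 44, 0, 0, 0, 15], [52, -4, 49, 0, 0, 0, 15], [56, -4, 51, 0, 0, 0, 15], [56, -4, 51, 0, 0, 0, 15]]}}

```text
t: 34.85
position: [628.5, -261.6, 146.9]
ee_rot: [[0.001, 1.0, -0.001], [0.499, -0.001, -0.867], [-0.867, 0.0, -0.499]]
force: [0.2, -0.4, -1.3]
gripper_width: 21.7
```

```bash
python3 - <<'E'
from h import *
s=log(); print(s["position"],s["force"],np.round(s["joints"],1))
c=r.camera("side"); save(c,"s29",(250,150,390,310),3.7)
c=r.camera("top"); save(c,"t29",(190,150,390,290),4)
go([628,-262,142],Rtilt(90,60))
E
```

```text
[ 628.51614287 -261.60682517  146.94753194] [ 0.17511991 -0.38656264 -1.28483399] [ -0.9  15.5  85.8 -60.7  83.7   9.5]
shift [5.3, -1.0, 3.6] rot [0.0, 0.1, -0.2]
```

View pics/s29.png

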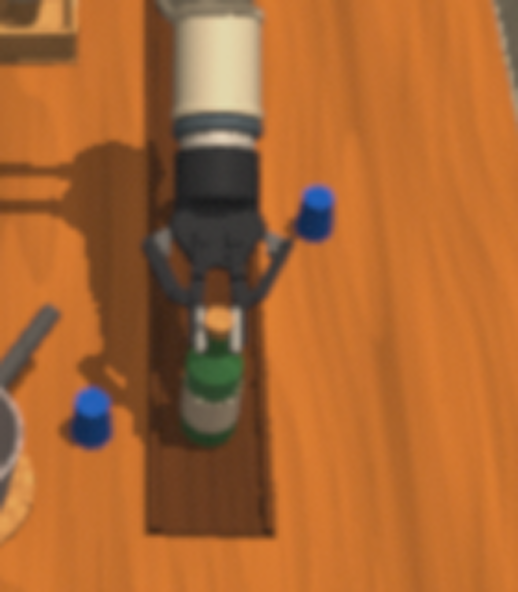

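View pics/t29.png

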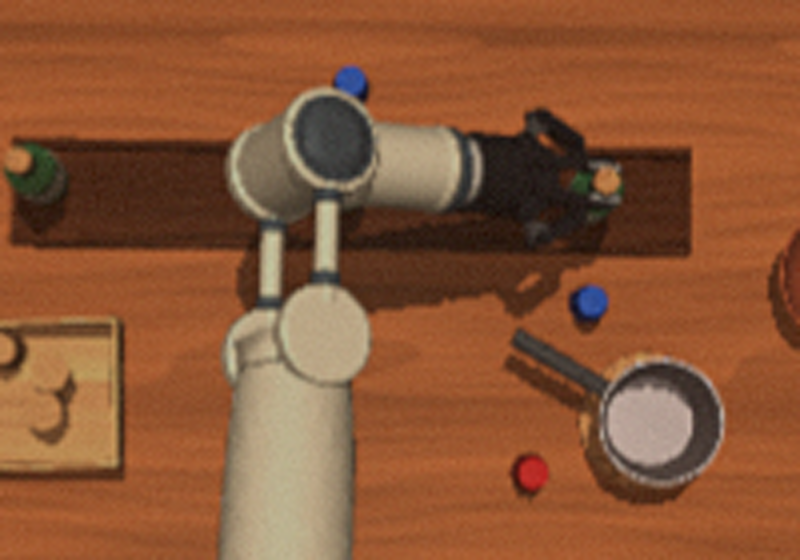

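{"fn": "step_arm", "kwargs": {"series": [[2.6, 0, 1.5, 0, 0, 0, 15], [4.3, 0, 2.5, 0, 0, 0, 15], [5.2, 0, 3, 0, 0, 0, 15], [5.2, 0, 3, 0, 0, 0, 15]]}}

```text
t: 35.35
position: [628.5, -261.4, 141.0]
ee_rot: [[0.001, 1.0, -0.001], [0.499, -0.001, -0.867], [-0.867, 0.001, -0.499]]
force: [0.2, -0.2, -2.0]
gripper_width: 21.9
```

{"fn": "step_arm", "kwargs": {"series": [[0.9, 0, 0.5, 0, 0, 0, 15], [1.7, 0, 1, 0, 0, 0, 15], [1.7, 0, 1, 0, 0, 0, 15]]}}

```text
t: 35.65
position: [628.5, -261.4, 139.1]
ee_rot: [[0.001, 1.0, -0.001], [0.499, -0.001, -0.866], [-0.866, 0.001, -0.499]]
force: [0.2, 0.5, -2.1]
gripper_width: 21.4
```

```bash
python3 - <<'E'
from h import *
s=log(); print(s["position"],s["force"])
c=r.camera("side"); save(c,"s30",(280,220,340,290),8)
E
```

```text
[ 628.5184627  -261.421462    139.05620677] [ 0.23107584  0.53123601 -2.08230802]
```

View pics/s30.png

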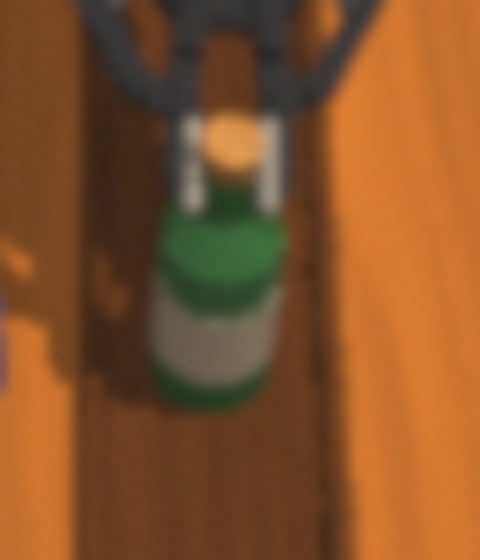

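{"fn": "step_arm", "kwargs": {"series": [[0.9, 0, 0.5, 0, 0, 0, 15], [1.7, 0, 1, 0, 0, 0, 15], [1.7, 0, 1, 0, 0, 0, 15]]}}

```text
t: 36.0
position: [628.8, -261.6, 138.5]
ee_rot: [[0.003, 1.0, -0.0], [0.498, -0.001, -0.867], [-0.867, 0.002, -0.498]]
force: [-0.4, 0.9, 2.7]
gripper_width: 21.2
```

{"fn": "step_arm", "kwargs": {"series": [[0.9, 0, 0.5, 0, 0, 0, 15], [1.3, 0, 0.75, 0, 0, 0, 15], [1.3, 0, 0.75, 0, 0, 0, 15]]}}

```text
t: 36.3
position: [629.0, -261.8, 138.6]
ee_rot: [[0.004, 1.0, 0.0], [0.497, -0.002, -0.868], [-0.868, 0.004, -0.497]]
force: [-3.1, 2.6, 8.5]
gripper_width: 21.4
```

{"fn": "step_arm", "kwargs": {"series": [[-1.3, 0, -0.75, 0, 0, 0, 15], [-1.3, 0, -0.75, 0, 0, 0, 24], [-1.3, 0, -0.75, 0, 0, 0, 28], [-1.3, 0, -0.75, 0, 0, 0, 34], [-1.3, 0, -0.75, 0, 0, 0, 40], [-1.3, 0, -0.75, 0, 0, 0, 46], [-1.3, 0, -0.75, 0, 0, 0, 46]], "newtons": 40}}

```text
t: 37.0
position: [628.5, -261.5, 137.0]
ee_rot: [[0.001, 1.0, -0.001], [0.499, -0.001, -0.866], [-0.866, 0.001, -0.499]]
force: [0.1, 0.5, -0.1]
gripper_width: 46.1
```

```bash
python3 - <<'E'
from h import *
s=log(); print(s["position"],s["force"])
c=r.camera("side"); save(c,"s31",(270,120,340,290),3.5)
c=r.camera("wrist"); save(c,"w31")
E
```

```text
[ 628.52364573 -261.47475243  136.99106249] [ 0.11357225  0.5031751  -0.11248475]
```

View pics/s31.png

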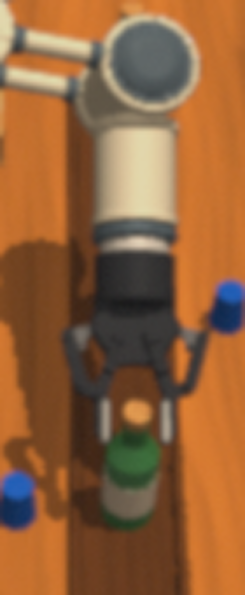

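View pics/w31.png

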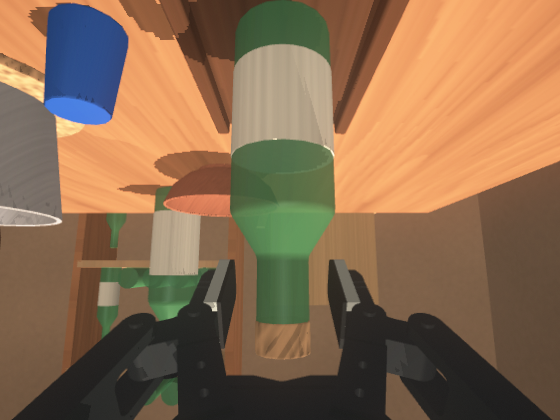

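{"fn": "step_arm", "kwargs": {"series": [[0, 0, -10, 0, 0, 0, 46], [0, 0, -25, 0, 0, 0, 46], [0, 0, -45, 0, 0, 0, 46], [0, 0, -65, 0, 0, 0, 46], [-30, 0, -83, 0, 0, 0, 46], [-60, 0, -100, 0, 0, 0, 46], [-95, 0, -120, 0, 0, 0, 46], [-130, 0, -140, 0, 0, 0, 46], [-130, 0, -140, 0, 0, 0, 46]]}}

```text
t: 38.0
position: [629.1, -204.2, 329.9]
ee_rot: [[0.014, 1.0, 0.007], [0.498, -0.001, -0.867], [-0.867, 0.015, -0.498]]
force: [-0.6, 1.1, 0.5]
gripper_width: 46.0
```

```bash
python3 - <<'E'
from h import *
s=log(); print(s["position"],s["force"],np.round(s["joints"],1))
go([480,0,330],Rdown(90))
E
```

```text
[ 629.10469833 -204.15345245  329.85638375] [-0.64416144  1.06253912  0.52793386] [  4.3  10.1  73.1 -60.6  96.7  -3. ]
shift [99.5, -149.2, -178.1] rot [0.8, 60.1, -0.5]
```

{"fn": "step_arm", "kwargs": {"series": [[15, -20, -25, 0, 8, 0, 46], [28, -40, -50, 0, 16, 0, 46], [42, -60, -75, 0, 24, 0, 46], [55, -80, -100, 0, 32, 0, 46], [70, -105, -125, 0, 40, 0, 46], [85, -127, -150, 0, 48, 0, 46], [95, -140, -170, 0, 56, 0, 46], [100, -149, -178, 0.8, 60, -0.5, 46], [100, -149, -178, 0.8, 60, -0.5, 46]]}}

```text
t: 38.9
position: [478.9, -0.5, 323.2]
ee_rot: [[0.001, 1.0, -0.013], [1.0, -0.001, -0.0], [-0.0, -0.013, -1.0]]
force: [-0.3, -0.3, -0.4]
gripper_width: 45.8
```

```bash
python3 - <<'E'
from h import *
s=log(); print(s["position"],s["force"])
c=r.camera("side"); save(c,"s32",(190,80,390,400),1.87)
c=r.camera("top"); save(c,"t32",(120,140,400,290),2.8); see(c,["bung_0","bottle_a"])
c=r.camera("wrist"); save(c,"w32")
E
```

```text
[478.92874082  -0.54138003 323.16563835] [-0.28321688 -0.30504323 -0.4266297 ]
bung_0 0.57 [335.1, 226.2, 10.6, 7.7] 84
bung_0 0.52 [197.9, 252.0, 11.0, 8.7] 61
bung_0 0.47 [204.2, 243.0, 12.0, 7.0] 71
bung_0 0.34 [136.6, 235.7, 28.4, 29.4] 540
bottle_a 0.47 [335.9, 198.2, 15.8, 13.9] 156
```

View pics/s32.png

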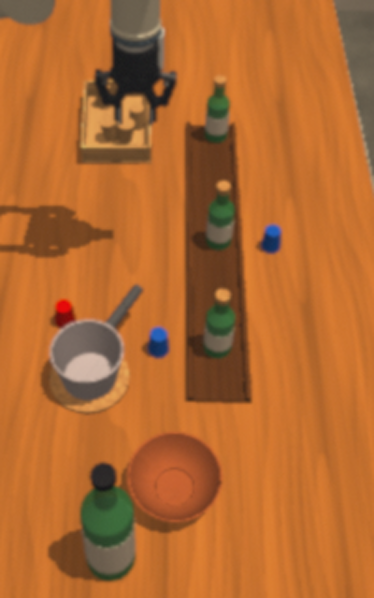

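View pics/t32.png

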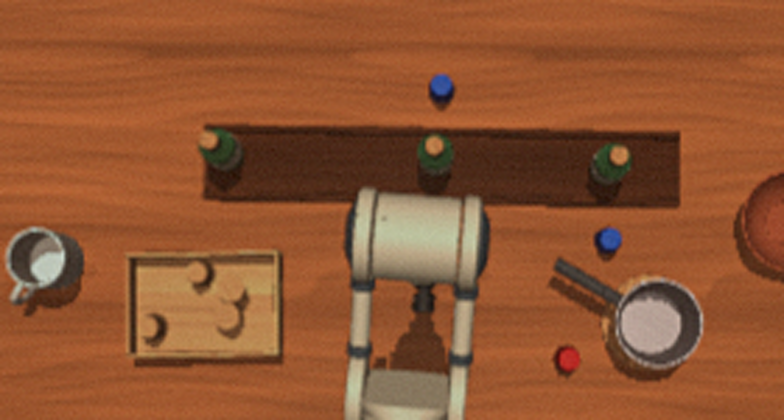

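```bash
python3 - <<'E'
from h import *
c=r.camera("top"); 
print("rim",atz(c,[(120+657.5/2.8,140+321/2.8)],93).round(1)); print("expected px if centred", (proj(c,[[401.5,-323.5,93]])[0]-[120,140])*2.8)
print("trayBung",atz(c,[(120+153/2.8,140+327/2.8)],56).round(1))
save(c,"t33a",(330,230,380,280),10); save(c,"t33b",(160,225,225,275),9)
c=r.camera("side"); save(c,"s33",(200,100,300,200),6)
E
```

```text
rim [[ 402.8 -320.7   93. ]]
expected px if centred [659.50314453 321.92376005]
trayBung [[387.5 390.9  56. ]]
```

View pics/t33a.png

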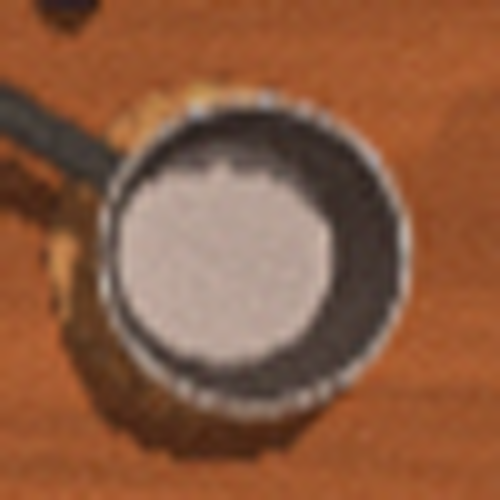

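View pics/t33b.png

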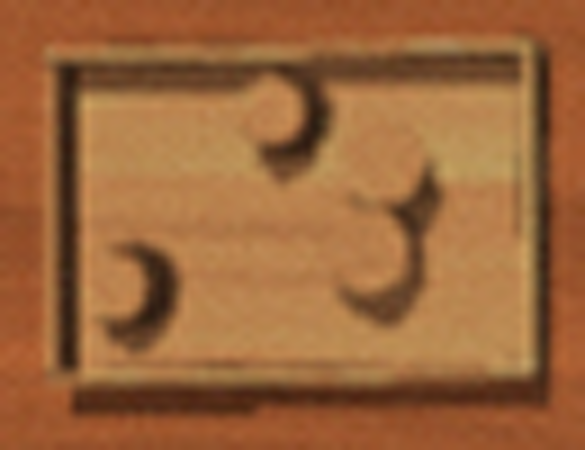

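View pics/s33.png

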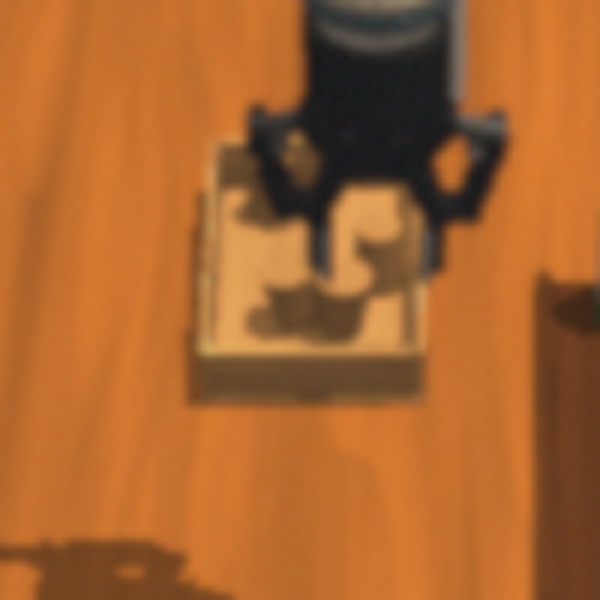

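Pan centred within about 3 mm. Four bungs are in the tray; one shifted within it, evidently knocked. Three bottles are standing and the arm is clear. Handing in.

```bash
python3 -c "
from bench import r
print(r.hand_in()); print(r.sense()['t'])"
```

```text
the job is handed in; nothing more can be done
None
the job is handed in; nothing more can be done
```

I did the jobs in the order asked and handed in about 39 s into the run. `hand_in` gives no verdict, so what follows is from my last pictures.

- **Pan and bungs:** I tipped the pan over the tray and both its bungs landed inside. The empty pan stands upright on the cork mat, about 3 mm from its middle by the top camera.
- **Loose bungs:** I put the two pale bungs into the tray, so it now holds four. I did not touch the red and blue look-alikes.
- **Bottles:** Only one bottle had fallen. It now stands on the lane floor at about y = −262 mm, and the two other bottles still stand.
- **Bystanders:** I never touched the mug, bowl or wine bottle; the last pictures show the mug and bowl in the same spots, and the wine bottle upright.
- **Arm:** It was clear of everything at the end.

**Disagreements in the checks:**
- One bung already in the tray moved about 4 cm between my last pictures. I think that was the announced knock. It is still well inside the tray.
- The wrist camera disagreed with the top and side cameras by up to 10 mm in some views, so I relied on the agreement between several cameras.

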